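# Square up the spot plates and bring the magnifier over

### The job

Take the pusher from its mat and with it nudge every porcelain plate on the board home into its own square corner, snug against both the back rail and its side stop (to its left as seen from the robot); keep the fingers off the plates. When all the plates are home, swing the magnifier by its grip so that the lens is centred over the large plate with the one big well, and leave it there. The pusher must end standing upright back on its mat; leave everything else on the bench alone.

Things in the scene. Friction and masses are not known exactly. Their poses are not given: they have to be found in the camera images.
- station: dark steel board fixed on the bench, 8 mm thick, with four square corners a b c d from left (+y) to right. Frame: x away from the robot, y left, z up, origin at bench height; spans x -0.170..0.100, y -0.310..0.290. Steel back rail along y, 12 mm thick, 14 mm above the board, its face to the robot at x 0.060; side stops jut from it. 80 mm free between a seated plate and the next stop to its right
- corner_a (a point): square corner a (leftmost, for the large plate): where the faces of back rail and side stop meet, on the board's top surface; axes as station. The plate belongs in its -x, -y quarter. The stop reaches 45 mm from the rail's face towards the robot, is 10 mm thick (on the +y side of this point) and 14 mm high
- corner_b (a point): square corner b (for a small plate): where the faces of back rail and side stop meet, on the board's top surface; axes as station. The plate belongs in its -x, -y quarter. The stop reaches 35 mm from the rail's face towards the robot, is 10 mm thick (on the +y side of this point) and 14 mm high
- corner_c (a point): square corner c (for a small plate): where the faces of back rail and side stop meet, on the board's top surface; axes as station. The plate belongs in its -x, -y quarter. The stop reaches 35 mm from the rail's face towards the robot, is 10 mm thick (on the +y side of this point) and 14 mm high
- corner_d (a point): square corner d (for a small plate): where the faces of back rail and side stop meet, on the board's top surface; axes as station. The plate belongs in its -x, -y quarter. The stop reaches 35 mm from the rail's face towards the robot, is 10 mm thick (on the +y side of this point) and 14 mm high
- large_plate: large white porcelain plate with one big round well, 100 (x) x 70 (y) x 10 mm thick, 0.17 kg, lying loosely in front of corner a; origin at the centre of its underside, x pointing roughly to the back rail (within 0.4 rad)
- large_plate_corner (a point): the large plate's far left corner (+50 mm x, +35 mm y of its origin, on its underside), which belongs in corner a
- plate_1: white porcelain spot plate with six small wells, 80 (x) x 50 (y) x 10 mm, 0.1 kg, lying loosely before one of the corners b, c, d (one plate per corner, which one varies; may be absent); origin at the centre of its underside, x pointing roughly to the back rail (within 0.4 rad)
- plate_1_corner (a point): that plate's far left corner (+40 mm x, +25 mm y of its origin, on its underside)
- plate_2: white porcelain spot plate with six small wells, 80 (x) x 50 (y) x 10 mm, 0.1 kg, lying loosely before one of the corners b, c, d (one plate per corner, which one varies; may be absent); origin at the centre of its underside, x pointing roughly to the back rail (within 0.4 rad)
- plate_2_corner (a point): that plate's far left corner (+40 mm x, +25 mm y of its origin, on its underside)
- plate_3: white porcelain spot plate with six small wells, 80 (x) x 50 (y) x 10 mm, 0.1 kg, lying loosely before one of the corners b, c, d (one plate per corner, which one varies; may be absent); origin at the centre of its underside, x pointing roughly to the back rail (within 0.4 rad)
- plate_3_corner (a point): that plate's far left corner (+40 mm x, +25 mm y of its origin, on its underside)
- pusher: hand pusher standing upright: steel foot 22 (x) x 60 (y) x 26 mm high, with a wooden square handle 20 x 20 mm rising from its middle to 130 mm above the underside; 0.3 kg, most of it in the foot. Origin at the centre of the underside, z up the handle. Its 60 mm wide flat faces are its +x and -x sides
- mat: thin black rubber mat, 100 x 100 x 3 mm, fixed on the bench left of the board, where the pusher lives; origin at the centre of its underside
- magnifier (a joint): magnifier arm angle about its vertical post (axis at x 0.170, y 0.350 in the station's frame; post 22 mm thick, foot 90 mm across), rad: 0 = arm along the station's -x, growing anticlockwise from above (towards -y), -1.2 to 1.2. Stiff (about 1.4 N at the grip moves it), stays where left. Starts at -0.8 to -0.45; over the seated large plate about 0.64
- lens (a point): centre of the magnifier's round lens (128 mm across its white rim, 16 mm thick), 200 mm from the turning axis, 250 mm above the bench
- lens_grip (a point): middle of the magnifier's upright round grip, a peg 20 mm in diameter at the outer end of the arm, 258 mm from the turning axis; it rises from the arm (257 mm above the bench) to 305 mm; this point is at 285 mm
- rack: blue tube rack, 90 x 220 x 65 mm; bystander, to be left alone; origin at the centre of its underside
- cap_1: amber dome cap, 84 mm across, 49 mm high; bystander, to be left alone; origin at the centre of its underside
- cap_2: second amber dome cap, 84 mm across, 49 mm high, under the magnifier's swing; bystander, to be left alone; origin at the centre of its underside
- jar: sample jar, 56 mm across, 75 mm high; bystander, to be left alone; origin at the centre of its underside
- dish: clear round dish, 90 mm across, 16 mm high; bystander, to be left alone; origin at the centre of its underside
- tip_box: white box with grey lid, 85 x 120 x 70 mm; bystander, to be left alone; origin at the centre of its underside

How it is judged:
On the way, in this order (a step that is already met when the one before it is completed fails the run):
1. all plates on the board are home in their corners, touching rail and stop (x of large_plate_corner in the frame of corner_a between -0.003 and 0.002 m and y of large_plate_corner in the frame of corner_a between -0.003 and 0.002 m and z of large_plate_corner in the frame of corner_a below 0.003 m and angle between the x axis of large_plate and the x axis of station, either way round below 0.035 rad and angle between large_plate's own z axis and vertical below 0.03 rad and ((x of plate_1_corner in the frame of corner_b between -0.003 and 0.002 m and y of plate_1_corner in the frame of corner_b between -0.003 and 0.002 m and z of plate_1_corner in the frame of corner_b below 0.003 m and angle between the x axis of plate_1 and the x axis of station, either way round below 0.035 rad and angle between plate_1's own z axis and vertical below 0.03 rad) or (x of plate_1_corner in the frame of corner_c between -0.003 and 0.002 m and y of plate_1_corner in the frame of corner_c between -0.003 and 0.002 m and z of plate_1_corner in the frame of corner_c below 0.003 m and angle between the x axis of plate_1 and the x axis of station, either way round below 0.035 rad and angle between plate_1's own z axis and vertical below 0.03 rad) or (x of plate_1_corner in the frame of corner_d between -0.003 and 0.002 m and y of plate_1_corner in the frame of corner_d between -0.003 and 0.002 m and z of plate_1_corner in the frame of corner_d below 0.003 m and angle between the x axis of plate_1 and the x axis of station, either way round below 0.035 rad and angle between plate_1's own z axis and vertical below 0.03 rad)) and ((x of plate_2_corner in the frame of corner_b between -0.003 and 0.002 m and y of plate_2_corner in the frame of corner_b between -0.003 and 0.002 m and z of plate_2_corner in the frame of corner_b below 0.003 m and angle between the x axis of plate_2 and the x axis of station, either way round below 0.035 rad and angle between plate_2's own z axis and vertical below 0.03 rad) or (x of plate_2_corner in the frame of corner_c between -0.003 and 0.002 m and y of plate_2_corner in the frame of corner_c between -0.003 and 0.002 m and z of plate_2_corner in the frame of corner_c below 0.003 m and angle between the x axis of plate_2 and the x axis of station, either way round below 0.035 rad and angle between plate_2's own z axis and vertical below 0.03 rad) or (x of plate_2_corner in the frame of corner_d between -0.003 and 0.002 m and y of plate_2_corner in the frame of corner_d between -0.003 and 0.002 m and z of plate_2_corner in the frame of corner_d below 0.003 m and angle between the x axis of plate_2 and the x axis of station, either way round below 0.035 rad and angle between plate_2's own z axis and vertical below 0.03 rad)) and ((x of plate_3_corner in the frame of corner_b between -0.003 and 0.002 m and y of plate_3_corner in the frame of corner_b between -0.003 and 0.002 m and z of plate_3_corner in the frame of corner_b below 0.003 m and angle between the x axis of plate_3 and the x axis of station, either way round below 0.035 rad and angle between plate_3's own z axis and vertical below 0.03 rad) or (x of plate_3_corner in the frame of corner_c between -0.003 and 0.002 m and y of plate_3_corner in the frame of corner_c between -0.003 and 0.002 m and z of plate_3_corner in the frame of corner_c below 0.003 m and angle between the x axis of plate_3 and the x axis of station, either way round below 0.035 rad and angle between plate_3's own z axis and vertical below 0.03 rad) or (x of plate_3_corner in the frame of corner_d between -0.003 and 0.002 m and y of plate_3_corner in the frame of corner_d between -0.003 and 0.002 m and z of plate_3_corner in the frame of corner_d below 0.003 m and angle between the x axis of plate_3 and the x axis of station, either way round below 0.035 rad and angle between plate_3's own z axis and vertical below 0.03 rad))), for 0.2 s.
2. the lens is centred over the large plate (horizontal distance between lens and large_plate below 0.025 m and velocity of joint magnifier between -0.02 and 0.02 rad/s), for 0.2 s.
At the end, for the whole second after the job is handed in: Every plate flat, its far left corner within 3 mm in x and y of its board corner (large: a; small: b, c or d), square within 2 degrees; lens centre within 25 mm of the large plate's centre seen from above, arm at rest; pusher upright and still within 40 mm of the mat's centre (all of step 1 and all of step 2 and horizontal distance between pusher and mat below 0.04 m and z of pusher in the frame of mat below 0.008 m and angle between pusher's own z axis and vertical below 0.1 rad and linear speed of each of pusher, large_plate, plate_1, plate_2, plate_3 below 0.02 m/s); the robot touches nothing.
It fails at once if the fingers touched a plate (contact force between the fingers and large_plate above 0.5 N or contact force between the fingers and plate_1 above 0.5 N or contact force between the fingers and plate_2 above 0.5 N or contact force between the fingers and plate_3 above 0.5 N).
It fails at once if a bystander was disturbed (moved more than 30 mm) (distance of any of rack, cap_1, cap_2, jar, dish, tip_box from where it was at the start of the episode above 0.03 m).
Of plate_1, plate_2, plate_3 only 2 to 3 are there at a start; the rules pass over those that are not, and their reading is None.
At some moment in a run one of large_plate, plate_1, plate_2, plate_3 may be knocked a few centimetres aside while the robot is not near it.
Once in a run the grip may slacken for a moment while it holds something.
It also fails if it takes over 208 s, if anything falls off the work surface, if the arm or the gripper's body presses on something with over 40 N, if the wrist force passes 120 N, or if a joint passes its speed limit or range.

### The arm

A 6-joint arm with a two-finger parallel gripper is mounted at the origin on the work surface. World frame = base frame: x ahead of the robot, y to its left, z up, the work surface at z = 0. Lengths are in m, angles in rad, forces in N, time in s.
With the tool pointing down it reaches from about 0.3 to 1 m from the base axis. Payload 5.1 kg.
Tool frame: the origin (TCP) lies at the very end of the fingers, on their centre line; the grasp point (between the pads) lies 19 mm behind it; z points along the fingers, y is the line along which they close (so a half turn about z gives the same grasp; the last joint's range is limited). The gripper opens to 95 mm and grips with 3 to 60 N. Pads are 20 mm wide; open, the fingers measure 119 mm over their backs; the gripper's body (75 mm by 180 mm) begins 59 mm behind the grasp point.
Start: joints at [1.032, 0.124, 1.65, -0, 1.367, -0.083], TCP at [0.286, 0.584, 0.215] pointing down, gripper open.
Joint ranges: [-2.61, 2.61], [-1.02, 2.33], [0.03, 2.71], [-1.35, 4.49], [0.32, 2.68], [-2.91, 2.91]. Speed limits (rad/s): [2.57, 2.57, 3.14, 3.14, 3.14, 3.14].

### API

Orientations are given as [roll, pitch, yaw] about the fixed x, y, z axes, in that order (R = Rz(yaw) Ry(pitch) Rx(roll)).
In Python, from bench import env gives the robot as it stands.
- The arm moves only by the shell command python3 drive.py 'ROWS' [OPENING] [FORCE]. ROWS is a JSON list that holds a single list of rows (three levels of brackets), with 1 to 5 rows, each of 6 numbers: dx, dy, dz in units of 5 mm, then a rotation vector rx, ry, rz in units of 0.25 rad; each row shifts and turns the commanded pose from where the row before left it, along the tool's axes as they then stand; what a row does not reach is not made up. A row lasts 1/10 s, in which the tool goes at most 0.05 m and 0.15 rad, less where a joint would pass 70% of its speed; a pose out of reach is approached as far as the arm can. OPENING is the finger opening in m, set as the command begins (- or left out keeps the last). The fingers move at their own pace and stop on an object; FORCE is the grip in N (left out, the last holds). Time passes only in rows, so rows that do not move let the fingers close. It prints the time, the measured TCP pose, the force, the opening and the grip force at its end. Input that does not fit is refused with a message, and nothing moves.
- env.state(): the state, without advancing time (a new reading comes with each control period).
- env.read_camera(name): name is "side" or "top"; returns the picture (384x512x3 uint8, red, green, blue); there is no depth.
- env.camera_model(name): a dict with "fx", "fy", "cx", "cy" (pixels), "rvec" (rotation vector, rad) and "tvec" (3), from world to camera coordinates, as OpenCV has them. Camera axes: x right, y down, z forward; pixel columns grow to the right and rows downward; lengths in m; the calibration is good to about 2 mm. A picture is of the moment at which its call begins. camera_model takes no time and is no camera call.
- env.hand_in(): hands the job in; it is judged then, once.
The state is a dict: "time": time; "q": joint angles; "qd": joint speeds; "joint_efforts": joint torques, N m; "position": TCP position; "tool_rot": TCP orientation; "contact_force": force on the tool from outside, world axes, zero at the start; "moment": the same for the moment, N m; "finger_gap": finger opening in m; "grasp_force": force on a finger pad.
Only numpy, scipy, OpenCV 4.12 (cv2) and the standard library are available. Lean on these libraries where they do the work, as an engineer would, in place of code of your own. Each camera call takes 0.05 s, during which the arm holds its last target. There are 200 camera calls.

## Working session

There is one attempt and no reset: what is moved stays moved. The work goes in short steps, Python scripts to look and compute and a shell command to move; the robot and the scene stay as the last step left them, time stands still between calls to the robot, and variables do not carry over. Pictures are saved under pics/ and viewed, at most 14 in all, crops included, and the job is handed in when it is done.

```bash
ls; mkdir -p pics
python3 - <<'E'
from bench import env
import cv2
for n in ["top","side"]:
    im=env.read_camera(n); cv2.imwrite(f"pics/{n}0.png",im[:,:,::-1]); print(n,env.camera_model(n))
s=env.state(); print(s)
E
```

```text
bench.py
drive.py
pics
top {'fx': 404.8880381401929, 'fy': 404.8880381401929, 'cx': 249.30038077844563, 'cy': 192.12182241408516, 'rvec': array([ 2.14458562, -2.16431604,  0.12354783]), 'tvec': array([-0.04668893,  0.59106686,  1.70471958])}
side {'fx': 405.38786739621906, 'fy': 405.38786739621906, 'cx': 253.33606986778716, 'cy': 194.81751666674512, 'rvec': array([ 2.21566592, -0.13211262,  0.05728338]), 'tvec': array([-0.57083157,  0.15038893,  1.43357638])}
{'time': 0.1, 'q': array([ 1.03240457e+00,  1.24457974e-01,  1.65150251e+00, -2.63788163e-05,
        1.36750277e+00, -8.25643715e-02]), 'qd': array([ 0.00082632, -0.00086921, -0.00521305,  0.00142113,  0.00040782,
        0.00010658]), 'joint_efforts': array([ 2.35996713e-04, -4.18882763e+01, -3.61095750e+01,  7.75979832e-02,
        4.62184672e-02, -6.44130296e-05]), 'position': array([0.28585326, 0.58313771, 0.21351891]), 'tool_rot': array([-3.13972629e+00, -1.28532234e-04,  2.68577050e+00]), 'contact_force': array([-0.38747902, -1.04274871,  0.40197218]), 'moment': array([-0.03960729,  0.02480718,  0.02281611]), 'grasp_force': 0.0, 'finger_gap': 0.09514900519690563}
```
View pics/top0.png

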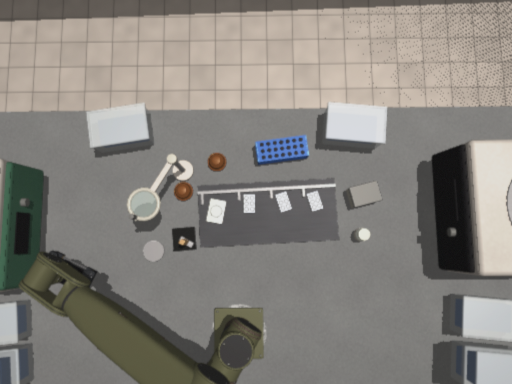

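View pics/side0.png

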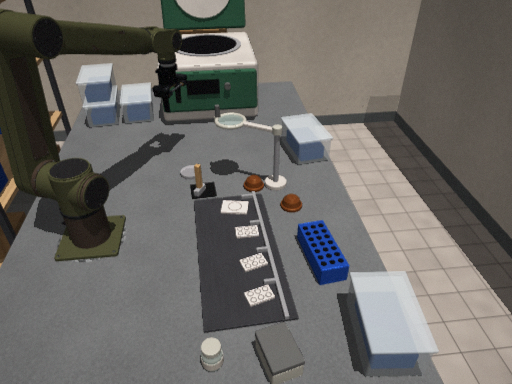

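The top view shows the board spanning columns 197–338 and rows 185–247. The large plate is at (216,211), with small plates at (249,204), (284,202) and (315,201). The pusher is on its mat at (184,240), the lens at (144,204) and the grip near (137,219). The side view shows the same four plates. I'll zoom in next.

Run:
```python
import cv2
t=cv2.imread("pics/top0.png")[170:260,120:350]; cv2.imwrite("pics/tz.png",cv2.resize(t,None,fx=3.47,fy=3.47,interpolation=cv2.INTER_CUBIC))
t=cv2.imread("pics/side0.png")[155:330,170:320]; cv2.imwrite("pics/sz.png",cv2.resize(t,None,fx=3.4,fy=3.4,interpolation=cv2.INTER_CUBIC))
```

View pics/tz.png

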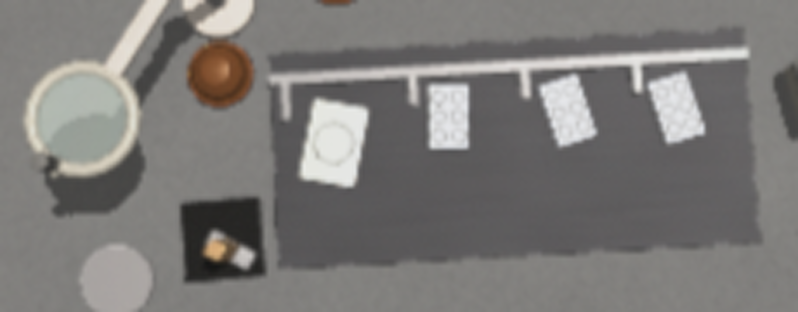

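View pics/sz.png

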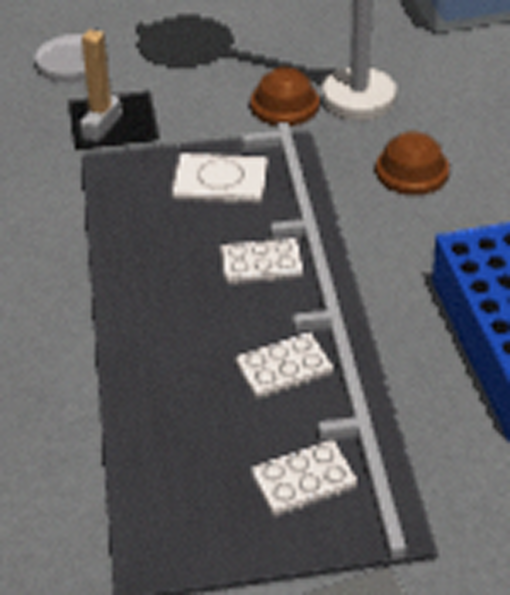

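Zoomed, the board, rail and stops are clear. All four plates sit roughly 20–30 mm short of the rail and to the right of their stops. The pusher foot is yawed about -27°. The pose estimates will come from silhouette fits in both cameras.

```bash
cat > vis.py <<'E'
import numpy as np, cv2, json
from scipy.optimize import least_squares, minimize
from bench import env
CAM={n:env.camera_model(n) for n in ("top","side")}
def proj(n,P):
    c=CAM[n];K=np.array([[c["fx"],0,c["cx"]],[0,c["fy"],c["cy"]],[0,0,1.]])
    return cv2.projectPoints(np.asarray(P,float).reshape(-1,1,3),np.array(c["rvec"]),np.array(c["tvec"]),K,None)[0][:,0]
def pose(p,P):
    P=np.asarray(P,float);c,s=np.cos(p[2]),np.sin(p[2])
    return np.c_[p[0]+c*P[:,0]-s*P[:,1],p[1]+s*P[:,0]+c*P[:,1],P[:,2]]
def box(x0,x1,y0,y1,z0,z1): return [(x,y,z) for x in(x0,x1) for y in(y0,y1) for z in(z0,z1)]
S=4
def render(n,p,boxes):
    m=np.zeros((384*S,512*S),np.uint8)
    for b in boxes:
        h=cv2.convexHull(((proj(n,pose(p,b))+.5)*S*16-8).astype(np.int32)); cv2.fillConvexPoly(m,h,255,cv2.LINE_8,4)
    return cv2.resize(m,(512,384),interpolation=cv2.INTER_AREA)/255.
def fit(p0,boxes,masks,weights,step=(.008,.008,.1)):
    """masks: cam->soft mask, weights: cam->validity"""
    f=lambda p:sum((weights[n]*(render(n,p,boxes)-masks[n])**2).sum() for n in masks)
    p=np.array(p0,float)
    for k in(1,.5,.25):
        p=minimize(f,p,method="Nelder-Mead",options=dict(initial_simplex=np.array([p]+[p+k*np.eye(3)[i]*step[i]*(1 if i else -1) for i in range(3)]),xatol=1e-5,fatol=1e-3)).x
    return p,f(p)
def near(n,p,boxes,r):
    return cv2.dilate((render(n,p,boxes)>0).astype(np.uint8),np.ones((2*r+1,2*r+1)))
def soft(g,lo,hi): return np.clip((g.astype(float)-lo)/(hi-lo),0,1)
def grab(): return {n:env.read_camera(n) for n in("top","side")}
L=box(-.05,.05,-.035,.035,.008,.018); Q=box(-.04,.04,-.025,.025,.008,.018)
CY=[.265,.105,-.035,-.175]
STN=[box(.06,.072,-.31,.29,.008,.022)]+[box(.06-l,.06,y,y+.01,.008,.022) for y,l in zip(CY,(.045,.035,.035,.035))]
def tostn(st,p):
    c,s=np.cos(st[2]),np.sin(st[2]);d=np.array(p[:2])-st[:2]
    return np.r_[c*d[0]+s*d[1],-s*d[0]+c*d[1],p[2]-st[2]]
def toworld(st,x,y): return pose(st,[(x,y,0)])[0,:2]
E
python3 - <<'E'
from vis import *
ims={n:cv2.imread(f"pics/{n}0.png")[:,:,::-1] for n in("top","side")}
tc=np.array([(270,57),(742,28),(760,242),(279,268)])/3.47+(120,170)
sc=np.array([(312,132),(437,555),(115,594),(83,155)])/3.4+(170,155)
C=[(.1,.29,.008),(.1,-.31,.008),(-.17,-.31,.008),(-.17,.29,.008)]
r=least_squares(lambda p:np.r_[(proj("top",pose(p,C))-tc).ravel(),(proj("side",pose(p,C))-sc).ravel()],[.6,0,0])
print(r.x,r.fun.round(1))
for n in ims:
    g=ims[n].mean(2)
    print(n,[ (proj(n,pose(r.x,[(x,y,z)]))[0].round(1), ims[n][tuple(proj(n,pose(r.x,[(x,y,z)]))[0][::-1].round().astype(int))]) for x,y,z in [(.066,-.1,.022),(.04,.11,.022),(-.1,0,.008),(0,.22,.018)]])
json.dump(list(r.x),open("st.json","w"))
E
```

```text
[ 0.54081845 -0.11889003  0.04479476] [-0.4 -1.4  0.3 -0.5  0.1 -0.2 -0.6 -0.2 -0.4 -1.   0.  -0.4 -0.6  1.7
 -0.8 -0.8]
top [(array([287. , 187.4]), array([221, 218, 216], dtype=uint8)), (array([239., 196.]), array([197, 193, 190], dtype=uint8)), (array([266.1, 227.1]), array([92, 91, 92], dtype=uint8)), (array([214.1, 206.6]), array([227, 228, 224], dtype=uint8))]
side [(array([272.4, 262.1]), array([171, 169, 168], dtype=uint8)), (array([253.8, 220.9]), array([163, 161, 161], dtype=uint8)), (array([218.2, 249.5]), array([64, 63, 64], dtype=uint8)), (array([238.9, 204.2]), array([225, 216, 208], dtype=uint8))]
```

```bash
cat >> vis.py <<'E'
LO={"top":95,"side":66}; HS={"top":218,"side":165}; HP={"top":232,"side":225}
P0={"L":(.0,.22),"b":(.0,.07),"c":(.0,-.07),"d":(.0,-.21)}
def fit_station(ims,st,guess):
    W={};M={}
    for n in ims:
        g=ims[n].mean(2);w=near(n,st,STN,3).astype(float)
        for k,p in guess.items(): w*=1-near(n,p,[L if k=="L" else Q],1)
        W[n]=w;M[n]=soft(g,LO[n],HS[n])
    return fit(st,STN,M,W,(.003,.003,.01))
def fit_plate(ims,st,k,p0):
    B=L if k=="L" else Q;M={};W={}
    for n in ims:
        g=ims[n].mean(2);M[n]=soft(g,LO[n],HP[n])
        W[n]=near(n,p0,[B],5)*(render(n,st,STN)<.05).astype(float)
    return fit(p0,[B],M,W,(.006,.006,.1))
def blobs(im,st,z=.018,lo=-.14,hi=.055):
    """plate initial guesses: top-view rectified board, stn region"""
    s=1000;H,w=270,600
    pts=np.array([(.1,.29,z),(.1,-.31,z),(-.17,-.31,z),(-.17,.29,z)])
    M=cv2.getPerspectiveTransform(proj("top",pose(st,pts)).astype(np.float32),np.float32([(0,0),(w,0),(w,H),(0,H)]))
    R=cv2.warpPerspective(im,M,(w,H)).mean(2)
    B=(R>165).astype(np.uint8);B[:46]=0
    for y in CY:                      # blank stops
        c=int((.29-y-.005)*s);B[:90,c-9:c+9]=0
    n,_,stt,cen=cv2.connectedComponentsWithStats(B)
    return [(.1-c[1]/s,.29-c[0]/s,a[4]) for a,c in zip(stt[1:],cen[1:]) if a[4]>1500]
def look(ims=None,st=None):
    ims=ims or grab();st=np.array(st if st is not None else json.load(open("st.json")));out={}
    for x,y,a in blobs(ims["top"],st):
        k="Lbcd"[int(np.argmin([abs(y-v+.035) for v in CY]))]
        best=min((fit_plate(ims,st,k,np.r_[toworld(st,x,y),st[2]+d]) for d in(-.2,0,.2)),key=lambda r:r[1])
        out[k]=best[0]
    return out
def report(ps,st):
    for k,p in sorted(ps.items()):
        q=tostn(st,p);h=(.05,.035) if k=="L" else (.04,.025);c,s=np.cos(q[2]),np.sin(q[2])
        cor=[q[0]+c*h[0]-s*h[1]-.06,q[1]+s*h[0]+c*h[1]-CY["Lbcd".index(k)]]
        print(k,"stn ctr mm",(q[:2]*1e3).round(1),"yaw",q[2].round(3),"corner err mm",np.round(np.array(cor)*1e3,1))
E
python3 - <<'E'
from vis import *
ims={n:cv2.imread(f"pics/{n}0.png")[:,:,::-1] for n in("top","side")}
st=np.array(json.load(open("st.json")))
ps=look(ims,st)
for _ in range(2):
    st,f=fit_station(ims,st,ps);print("st",st,f)
    ps=look(ims,st)
report(ps,st); json.dump(list(st),open("st.json","w"))
# per camera station
for n in ims: print(n,fit_station({n:ims[n]},st,ps))
for n in ims: print(n);report({k:fit_plate({n:ims[n]},st,k,p)[0] for k,p in ps.items()},st)
# pusher: bright/wood vs black mat
PB=[box(-.011,.011,-.03,.03,.003,.029),box(-.01,.01,-.01,.01,.029,.133)]
for u in(.0,):
    p0=np.r_[toworld(st,-.13,.37),-.45]
    M={};W={}
    mat=None
    for n in ims:
        g=ims[n].max(2);M[n]=soft(g,60,130);print(n,proj(n,[np.r_[p0[:2],.133]]),g[236:247,176:194] if n=="top" else 0)
E
```

```text
st [ 0.5413559  -0.11639309  0.04631558] 155.2626499826108
st [ 0.54135868 -0.11639186  0.04631085] 154.11259242288017
L stn ctr mm [-18.6 211.9] yaw -0.237 corner err mm [-21.8 -30.8]
b stn ctr mm [ 6.9 66.8] yaw -0.051 corner err mm [-11.9 -15.3]
c stn ctr mm [  6.  -81.8] yaw 0.266 corner err mm [-22.  -12.2]
d stn ctr mm [   2.1 -217.5] yaw 0.248 corner err mm [-25.2  -8.5]
top (array([ 0.54161628, -0.11847762,  0.04652452]), np.float64(41.334523582135326))
side (array([ 0.54133496, -0.11617497,  0.0461989 ]), np.float64(108.92640721130975))
top
L stn ctr mm [-17.9 211.2] yaw -0.239 corner err mm [-21.  -31.6]
b stn ctr mm [ 6.9 66.8] yaw -0.051 corner err mm [-11.9 -15.3]
c stn ctr mm [  6.1 -82.7] yaw 0.26 corner err mm [-21.6 -13.3]
d stn ctr mm [   2.3 -218.5] yaw 0.244 corner err mm [-25.   -9.6]
side
L stn ctr mm [-18.6 212.6] yaw -0.235 corner err mm [-21.9 -30. ]
b stn ctr mm [ 6.4 68.9] yaw -0.002 corner err mm [-13.5 -11.2]
c stn ctr mm [  6.1 -81.6] yaw 0.277 corner err mm [-22.2 -11.6]
d stn ctr mm [   2.  -216.9] yaw 0.254 corner err mm [-25.6  -7.6]
top [[174.847241
[... 180 characters left out ...]
3  74 136 185 175 162 130  96  70  54  43  41  40  38  39  40]
 [ 39  40  52 102 167 190 173 149 123 115  96  86  61  50  43  40  39  40]
 [ 40  41  60 123 192 207 204 186 157 111 102 108  92  95  74  54  42  39]
 [ 39  42  75 144 204 211 213 213 195 118  98 101 121 157 144 109  71  48]
 [ 38  46  92 163 204 212 215 209 170 106  94 107 151 194 194 170 137  86]
 [ 39  44  80 139 179 197 206 184 118  93  97 129 177 196 200 198 181 109]
 [ 39  40  45  65  97 142 166 136  89  81 102 151 186 194 196 193 169  91]
 [ 37  38  36  27  38  59  73  63  52  56  90 140 167 188 190 178 126  65]
 [ 38  38  32  25  24  26  28  29  31  36  49  72 111 156 166 151  79  44]]
side [[199.96182902 160.72711083]] 0
```

```bash
cat >> vis.py <<'E'
def fit_pusher(ims,p0,z=.003):
    F=box(-.011,.011,-.03,.03,z,z+.026);Hn=box(-.01,.01,-.01,.01,z+.026,z+.13)
    n="top";g=ims[n].max(2);M={n:soft(g,45,95)};W={n:near(n,p0,[F,Hn],3).astype(float)}
    a=min((fit(np.r_[p0[:2],p0[2]+d],[F,Hn],M,W,(.01,.01,.2)) for d in(-.25,0,.25)),key=lambda r:r[1])
    n="side";g=ims[n].astype(float);M={n:soft(g[:,:,0]-g[:,:,2],25,60)};W={n:near(n,a[0],[Hn],3).astype(float)}
    f=lambda p:(W[n]*(render(n,[*p,a[0][2]],[Hn])-M[n])**2).sum()
    b=minimize(f,a[0][:2],method="Nelder-Mead",options=dict(initial_simplex=a[0][:2]+np.array([[0,0],[.01,0],[0,.01]])))
    return a,(b.x,b.fun)
E
python3 - <<'E'
from vis import *
ims={n:cv2.imread(f"pics/{n}0.png")[:,:,::-1] for n in("top","side")}
st=np.array(json.load(open("st.json")))
# initial from pixel (186,242) at z~.05
r=least_squares(lambda p:proj("top",[(p[0],p[1],.05)])[0]-(185.5,242),[.4,.27]);print(r.x)
a,b=fit_pusher(ims,np.r_[r.x,-.47]);print(a,b)
# mat: dark quad centre
g=ims["top"].max(2);m=cv2.connectedComponentsWithStats((g[220:260,165:205]<60).astype(np.uint8))
print(m[2],m[3])
mat=np.array([(181,204),(262,197),(266,274),(186,282)])/3.47+(120,170)
C=[(.05,.05,.003),(.05,-.05,.003),(-.05,-.05,.003),(-.05,.05,.003)]
r=least_squares(lambda p:(proj("top",pose(p,C))-mat).ravel(),[.4,.27,0]);print("mat",r.x,r.fun.round(1))
# magnifier
for th in(-.8,-.7,-.6,-.5,-.45):
    ax=toworld(st,.17,.35);d=st[2]+np.pi+th
    pt=lambda R,z:[*(ax+R*np.array([np.cos(d),np.sin(d)])),z]
    print(th,proj("top",[pt(.2,.25),pt(.258,.285)]).round(1).tolist(),proj("side",[pt(.2,.25),pt(.258,.285)]).round(1).tolist(),np.round(pt(.258,.285),3))
E
```

```text
[0.38010633 0.21799518]
(array([ 0.38264303,  0.2215774 , -0.55791666]), np.float64(53.76706297577855)) (array([0.38124716, 0.22134394]), np.float64(29.285361831006917))
[[   0    0   40   40 1245]
 [   8    7   23   24  355]] [[19.90361446 20.05783133]
 [18.08450704 17.54366197]]
mat [0.39349661 0.23031929 0.07716047] [ 0.1 -0.4 -0.3 -0.4  0.1  0.6  0.1  0.3]
-0.8 [[134.9, 197.2], [121.0, 207.7]] [[235.8, 116.2], [224.2, 104.5]] [0.507 0.418 0.285]
-0.7 [[138.8, 200.6], [126.2, 212.2]] [[232.8, 118.1], [220.4, 106.8]] [0.49  0.398 0.285]
-0.6 [[143.1, 203.5], [131.9, 216.1]] [[230.3, 120.1], [216.9, 109.3]] [0.476 0.377 0.285]
-0.5 [[147.7, 206.1], [138.0, 219.5]] [[228.2, 122.3], [214.0, 112.0]] [0.463 0.354 0.285]
-0.45 [[150.1, 207.1], [141.1, 220.9]] [[227.2, 123.4], [212.7, 113.4]] [0.458 0.342 0.285]
```

Units first: shifts go in units of 5 mm and turns go in units of 0.25 rad. So -0.0437 m is -8.74, -0.022 m is -4.4.

```bash
python3 drive.py '[[[-4.4, -8.74, 0, 0, 0, 0], [-4.4, -8.74, 0, 0, 0, 0], [-4.4, -8.74, 0, 0, 0, 0], [-4.4, -8.74, 0, 0, 0, 0]]]' 0.08
python3 drive.py '[[[-4.4, -8.74, 0, 0, 0, 0], [-4.4, -8.74, 0, 0, 0, 0], [-4.4, -8.74, 0, 0, 0, 0], [0, 0, 0, 0, 0, 0.56], [0, 0, 0, 0, 0, 0.56]]]'
python3 drive.py '[[[0, 0, 0, 0, 0, 0.56], [0, 0, 0, 0, 0, 0.56], [0, 0, 0, 0, 0, 0.56], [0, 0, 0, 0, 0, 0.56], [0, 0, 0, 0, 0, 0.56]]]'
python3 drive.py '[[[0, 0, 0, 0, 0, 0.56], [0, 0, 0, 0, 0, 0.56], [0, 0, 0, 0, 0, 0.56], [0, 0, 0, 0, 0, 0.56], [0, 0, 0, 0, 0, 0.56]]]'
python3 drive.py '[[[0, 0, 0, 0, 0, 0], [0, 0, 0, 0, 0, 0]]]'
cat > to.py <<'E'
# python3 to.py x y z yaw : distance to go in tool axes (world target); prefix s: station frame, yaw relative to station's tool yaw
import sys,json,numpy as np
from vis import env,toworld
from scipy.spatial.transform import Rotation as R
a=[float(v) for v in sys.argv[2:]];st=np.array(json.load(open("st.json")))
if sys.argv[1]=="s": a[:2]=toworld(st,*a[:2]);a[3]+=st[2]
s=env.state();T=R.from_euler("xyz",s["tool_rot"]);G=R.from_euler("xyz",[np.pi,0,a[3]])
print("d",T.inv().apply(np.array(a[:3])-s["position"]).round(4),"rot",(T.inv()*G).as_rotvec().round(4),"q",s["q"].round(2),"F",s["contact_force"].round(1))
E
python3 to.py w .382 .2215 .15 1.04
```

```text
time: 0.5
position: [0.2877, 0.386, 0.2138]
tool_rot: [-3.14, -0.0, 2.687]
contact_force: [1.8, -1.2, -0.1]
finger_gap: 0.0804
grasp_force: 0.0
time: 1.0
position: [0.2898, 0.2397, 0.2144]
tool_rot: [3.141, 0.0, 2.397]
contact_force: [0.8, 0.3, -0.3]
finger_gap: 0.08
grasp_force: 0.0
time: 1.5
position: [0.2895, 0.241, 0.2142]
tool_rot: [-3.141, 0.0, 1.7]
contact_force: [0.6, 0.2, -0.6]
finger_gap: 0.0801
grasp_force: 0.0
time: 2.0
position: [0.2895, 0.241, 0.2141]
tool_rot: [-3.141, 0.001, 1.0]
contact_force: [-0.4, 0.2, -0.0]
finger_gap: 0.0803
grasp_force: 0.0
time: 2.2
position: [0.2896, 0.241, 0.2143]
tool_rot: [-3.141, 0.0, 1.009]
contact_force: [0.4, 0.5, 0.5]
finger_gap: 0.08
grasp_force: 0.0
d [0.0328 0.0886 0.0643] rot [-0.0003  0.0005 -0.0313] q [ 0.55 -0.54  2.21  0.    1.47  1.11] F [0.4 0.5 0.5]
```

Scaled: 0.0443 m is 8.86, 0.04 m is 8.

```bash
python3 drive.py '[[[3.4, 8.86, 0, 0, 0, 0], [3.4, 8.86, 0, 0, 0, 0], [0, 0, 8, 0, 0, 0], [0, 0, 8, 0, 0, 0], [0, 0, 0, 0, 0, 0]]]'
python3 drive.py '[[[0, 0, 7, 0, 0, 0], [0, 0, 7, 0, 0, 0], [0, 0, 0, 0, 0, 0]]]'; python3 to.py w .382 .2215 .064 1.013
python3 - <<'E'
from vis import *
im=grab();t=np.hstack([cv2.resize(im["top"][215:260,160:210],None,fx=8,fy=8),cv2.resize(im["side"][130:185,160:205],(295,360))]);cv2.imwrite("pics/g1.png",t[:,:,::-1])
E
```

```text
time: 2.7
position: [0.3789, 0.2204, 0.1285]
tool_rot: [-3.135, 0.01, 1.007]
contact_force: [-0.4, -0.8, -0.7]
finger_gap: 0.0799
grasp_force: 0.0
time: 3.0
position: [0.3799, 0.2214, 0.0619]
tool_rot: [-3.137, 0.006, 1.007]
contact_force: [-0.8, -0.3, 0.3]
finger_gap: 0.0802
grasp_force: 0.0
d [ 0.0012  0.0017 -0.0021] rot [-0.0044  0.0064 -0.0055] q [ 0.41 -0.2   2.24 -0.    1.11  0.97] F [-0.8 -0.3  0.3]
```

View pics/g1.png

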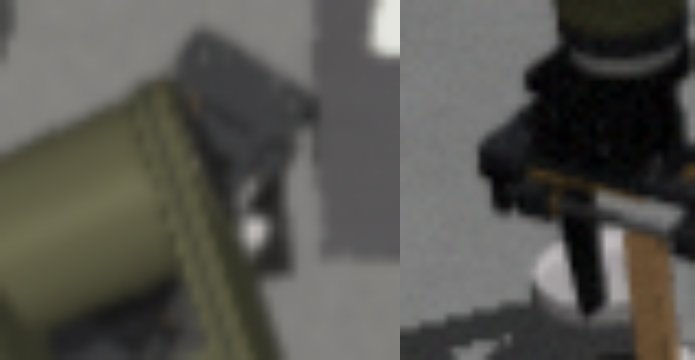

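The handle stands between the open fingers, so I'll close and lift.

Scaled: -0.002 m is -0.4.

```bash
python3 drive.py '[[[0, 0, -0.4, 0, 0, 0], [0, 0, 0, 0, 0, 0], [0, 0, 0, 0, 0, 0], [0, 0, 0, 0, 0, 0], [0, 0, 0, 0, 0, 0]]]' 0.0 40
python3 drive.py '[[[0, 0, 0, 0, 0, 0], [0, 0, 0, 0, 0, 0], [0, 0, -4, 0, 0, 0], [0, 0, -4, 0, 0, 0], [0, 0, 0, 0, 0, 0]]]'
python3 - <<'E'
from vis import *
im=grab();t=np.hstack([cv2.resize(im["top"][215:260,160:210],None,fx=8,fy=8),cv2.resize(im["side"][130:210,160:220],(270,360))]);cv2.imwrite("pics/g2.png",t[:,:,::-1])
E
```

```text
time: 3.6
position: [0.3829, 0.2225, 0.067]
tool_rot: [3.141, -0.0, 1.006]
contact_force: [-0.6, 0.1, -0.3]
finger_gap: 0.0452
grasp_force: 0.0
time: 4.1
position: [0.3843, 0.2231, 0.1087]
tool_rot: [3.139, -0.004, 1.006]
contact_force: [0.8, -0.3, -3.5]
finger_gap: 0.0197
grasp_force: 40.0
```

View pics/g2.png

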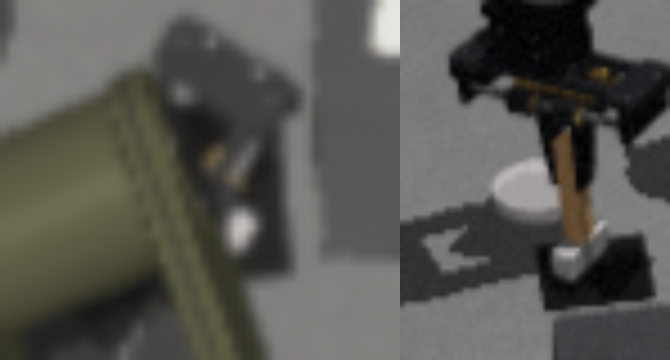

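Held: the foot is about 4 cm above the mat and the opening is 19.7 mm. Next is the start of the large plate's +x push.

```bash
python3 to.py s -.11 .212 .12 1.5708
```

```text
d [-0.0905  0.1038 -0.0141] rot [-5.000e-04  4.000e-04 -6.113e-01] q [ 0.41 -0.26  2.2  -0.    1.2   0.97] F [-0.5  0.7 -3.5]
```

Scaled: -0.004 m is -0.8, -0.003 m is -0.6, -0.1222 rad is -0.4888.

```bash
python3 drive.py '[[[0, 0, -0.8, 0, 0, -0.4888], [0, 0, -0.8, 0, 0, -0.4888], [0, 0, -0.6, 0, 0, -0.4888], [0, 0, -0.6, 0, 0, -0.4888], [0, 0, 0, 0, 0, -0.4888]]]' ;python3 drive.py '[[[0, 0, 0, 0, 0, 0]]]'; python3 to.py s -.11 .212 .12 1.5708
```

```text
time: 4.7
position: [0.3818, 0.222, 0.1189]
tool_rot: [-3.139, 0.001, 1.622]
contact_force: [-0.5, -0.3, -3.1]
finger_gap: 0.02
grasp_force: 40.0
time: 4.8
position: [0.3817, 0.2219, 0.1187]
tool_rot: [-3.138, 0.001, 1.617]
contact_force: [-0.5, -0.3, -2.6]
finger_gap: 0.0198
grasp_force: 40.0
d [-0.1333  0.0339 -0.0012] rot [-0.0031  0.0012 -0.0006] q [ 0.41 -0.28  2.19 -0.    1.23  0.36] F [-0.5 -0.3 -2.6]
```

Scaled: -0.0444 m is -8.88, 0.02 m is 4.

```bash
python3 drive.py '[[[-8.88, 2.26, 0, 0, 0, 0], [-8.88, 2.26, 0, 0, 0, 0], [-8.88, 2.26, 0, 0, 0, 0], [0, 0, 4, 0, 0, 0], [0, 0, 3.2, 0, 0, 0]]]' ;python3 drive.py '[[[0, 0, 1, 0, 0, 0], [0, 0, 0, 0, 0, 0]]]'; python3 to.py s -.11 .212 .074 1.5708
```

```text
time: 5.3
position: [0.4245, 0.0893, 0.0877]
tool_rot: [3.141, 0.001, 1.61]
contact_force: [-16.4, -3.3, 57.1]
finger_gap: 0.02
grasp_force: 40.1
time: 5.5
position: [0.425, 0.0898, 0.0864]
tool_rot: [-3.142, 0.003, 1.614]
contact_force: [-13.4, -5.4, 37.7]
finger_gap: 0.0198
grasp_force: 40.0
d [ 0.0007 -0.0033  0.0124] rot [-0.      0.0029 -0.0032] q [ 0.09 -0.26  2.24 -0.    1.16  0.04] F [-13.4  -5.4  37.7]
```

Scaled: -0.006 m is -1.2.

```bash
python3 drive.py '[[[0, 0, -1.2, 0, 0, 0], [0, 0, -1.2, 0, 0, 0], [0, 0, 0, 0, 0, 0]]]'; python3 drive.py '[[[0, 0, 0, 0, 0, 0]]]'; python3 to.py s -.11 .212 .089 1.5708
python3 - <<'E'
from vis import *
im=grab();t=cv2.resize(im["side"][110:215,170:290],(686,600),interpolation=cv2.INTER_CUBIC);cv2.imwrite("pics/g3.png",t[:,:,::-1])
E
```

```text
time: 5.8
position: [0.4224, 0.091, 0.0912]
tool_rot: [-3.141, -0.0, 1.616]
contact_force: [0.8, -0.1, -3.2]
finger_gap: 0.02
grasp_force: 40.0
time: 5.9
position: [0.4219, 0.0909, 0.0905]
tool_rot: [-3.14, 0.0, 1.616]
contact_force: [-0.5, -0.1, -3.6]
finger_gap: 0.0198
grasp_force: 40.0
d [-0.0006 -0.0003  0.0015] rot [-0.0019  0.0001 -0.001 ] q [ 0.09 -0.27  2.24  0.    1.17  0.04] F [-0.5 -0.1 -3.6]
```

View pics/g3.png

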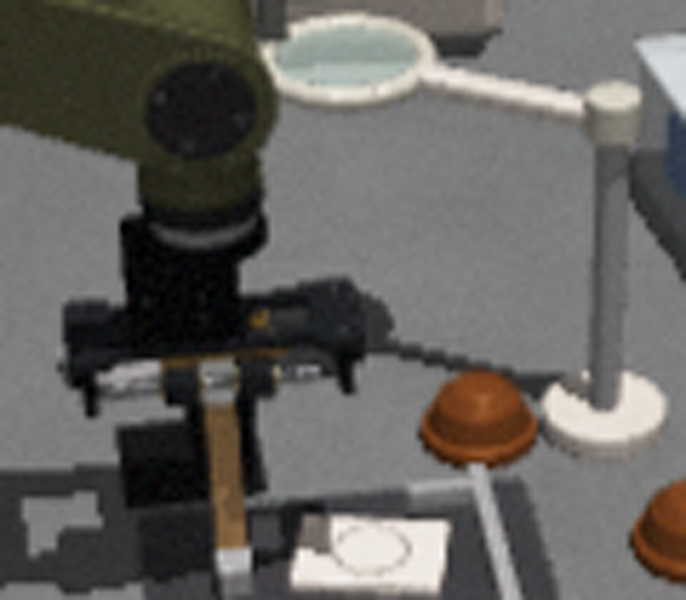

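Scaled: 0.009 m is 1.8.

```bash
python3 drive.py '[[[0, 1.8, 0, 0, 0, 0], [0, 1.8, 0, 0, 0, 0], [0, 1.8, 0, 0, 0, 0], [0, 1.8, 0, 0, 0, 0], [0, 1.8, 0, 0, 0, 0]]]'
python3 drive.py '[[[0, 0.6, 0, 0, 0, 0], [0, 0.6, 0, 0, 0, 0], [0, 0.6, 0, 0, 0, 0], [0, 0, 0, 0, 0, 0]]]'
python3 drive.py '[[[0, 0.2, 0, 0, 0, 0], [0, 0.2, 0, 0, 0, 0], [0, 0, 0, 0, 0, 0]]]'
python3 to.py s -.051 .212 .089 1.5708
```

```text
time: 6.5
position: [0.4685, 0.093, 0.0915]
tool_rot: [-3.141, 0.0, 1.617]
contact_force: [-0.8, -0.5, -2.7]
finger_gap: 0.0196
grasp_force: 40.0
time: 6.9
position: [0.4767, 0.0934, 0.0914]
tool_rot: [-3.141, 0.0, 1.617]
contact_force: [-1.6, -0.0, -3.1]
finger_gap: 0.0199
grasp_force: 40.0
time: 7.2
position: [0.4789, 0.0936, 0.0918]
tool_rot: [3.141, -0.0, 1.617]
contact_force: [-0.7, -1.2, -3.6]
finger_gap: 0.0198
grasp_force: 40.0
d [-0.0007  0.0017  0.0028] rot [ 0.0007 -0.0002 -0.0003] q [ 0.08 -0.13  2.12  0.    1.15  0.04] F [-0.7 -1.2 -3.6]
```

```bash
python3 drive.py '[[[0, 0.2, 0.3, 0, 0, 0], [0, 0.2, 0, 0, 0, 0], [0, 0, 0, 0, 0, 0]]]'
python3 drive.py '[[[0, 0.2, 0, 0, 0, 0], [0, 0, 0, 0, 0, 0]]]'
python3 drive.py '[[[0, 0.2, 0, 0, 0, 0], [0, 0, 0, 0, 0, 0]]]'
python3 to.py s -.051 .212 .089 1.5708
python3 - <<'E'
from vis import *
im=grab();st=np.array(json.load(open("st.json")))
t=cv2.resize(im["side"][170:330,190:310],(450,600),interpolation=cv2.INTER_CUBIC);cv2.imwrite("pics/g4.png",t[:,:,::-1])
n="side";p=np.r_[toworld(st,.008,.212),st[2]];r=fit_plate({n:im[n]},st,"L",p);print(r[1]);report({"L":r[0]},st)
E
```

```text
time: 7.5
position: [0.4795, 0.0937, 0.0897]
tool_rot: [-3.138, -0.0, 1.617]
contact_force: [-4.9, 0.9, -0.2]
finger_gap: 0.0199
grasp_force: 40.0
time: 7.7
position: [0.4797, 0.0937, 0.0895]
tool_rot: [-3.136, -0.0, 1.617]
contact_force: [-6.8, -0.8, 0.9]
finger_gap: 0.0197
grasp_force: 40.0
time: 7.9
position: [0.4799, 0.0937, 0.0892]
tool_rot: [-3.134, 0.0, 1.617]
contact_force: [-8.3, -0.9, 1.2]
finger_gap: 0.0198
grasp_force: 40.0
d [-0.0007  0.0007  0.0002] rot [-0.0079  0.     -0.    ] q [ 0.08 -0.12  2.11  0.    1.15  0.04] F [-8.3 -0.9  1.2]
62.979749650681434
L stn ctr mm [ 13.3 221.8] yaw 0.0 corner err mm [ 3.3 -8.2]
```

View pics/g4.png

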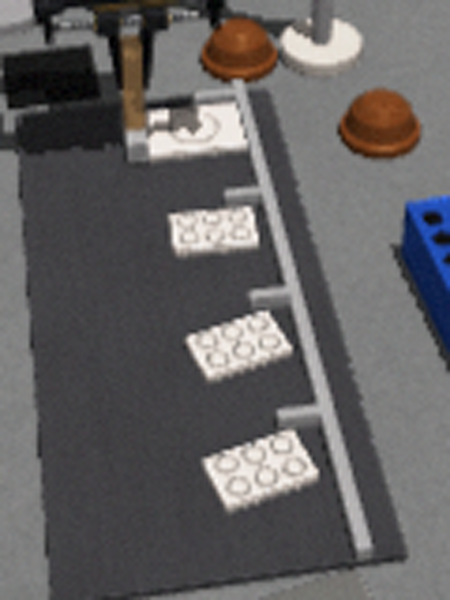

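The large plate is now flush on the rail, with the foot behind it at about (135,150) in this crop. I'll continue with b, c and d.

Units first: shifts go in units of 5 mm and turns go in units of 0.25 rad. So -0.048 m is -9.6, -0.018 m is -3.6.

```bash
python3 drive.py '[[[0, -3.6, -0.2, 0, 0, 0], [0, -3.6, 0, 0, 0, 0], [-9.6, 0, 0, 0, 0, 0], [-9.6, 0, 0, 0, 0, 0], [-9.6, 0, 0, 0, 0, 0]]]'
python3 drive.py '[[[0, 2.4, 0, 0, 0, 0], [0, 2.4, 0, 0, 0, 0], [0, 0, 0, 0, 0, 0]]]'; python3 to.py s -.031 .068 .089 1.5708
```

```text
time: 8.5
position: [0.4545, -0.0531, 0.092]
tool_rot: [3.137, 0.001, 1.619]
contact_force: [1.3, -0.2, -3.2]
finger_gap: 0.0198
grasp_force: 40.0
time: 8.8
position: [0.4794, -0.0502, 0.0917]
tool_rot: [3.139, 0.0, 1.618]
contact_force: [-0.3, 0.7, -3.4]
finger_gap: 0.0198
grasp_force: 40.0
d [-0.001   0.0279  0.0028] rot [0.0023 0.     0.0004] q [-0.22 -0.14  2.13  0.    1.15 -0.26] F [-0.3  0.7 -3.4]
```

Scaled: 0.007 m is 1.4, 0.006 m is 1.2.

```bash
python3 drive.py '[[[0, 1.4, 0.2, 0, 0, 0], [0, 1.4, 0, 0, 0, 0], [0, 1.2, 0, 0, 0, 0], [0, 0.8, 0, 0, 0, 0], [0, 0, 0, 0, 0, 0]]]'
python3 drive.py '[[[0, 0.4, 0, 0, 0, 0], [0, 0.4, 0, 0, 0, 0], [0, 0, 0, 0, 0, 0]]]'
python3 drive.py '[[[0, 0.2, 0, 0, 0, 0], [0, 0.2, 0, 0, 0, 0], [0, 0, 0, 0, 0, 0]]]'; python3 to.py s -.031 .068 .089 1.5708
```

```text
time: 9.3
position: [0.5019, -0.0493, 0.0902]
tool_rot: [3.141, 0.0, 1.618]
contact_force: [-0.4, -0.2, -3.1]
finger_gap: 0.0197
grasp_force: 40.0
time: 9.6
position: [0.5055, -0.0495, 0.0902]
tool_rot: [3.141, 0.0, 1.617]
contact_force: [-0.3, -0.1, -2.9]
finger_gap: 0.0198
grasp_force: 40.0
time: 9.9
position: [0.5061, -0.0494, 0.0898]
tool_rot: [-3.138, -0.0, 1.617]
contact_force: [-4.3, -0.1, -1.5]
finger_gap: 0.0195
grasp_force: 40.0
d [-0.0006  0.0011  0.0008] rot [-0.0034 -0.0001 -0.0002] q [-0.2  -0.07  2.07 -0.    1.15 -0.25] F [-4.3 -0.1 -1.5]
```

```bash
python3 drive.py '[[[0, -6.4, 0, 0, 0, 0], [-7.54, 0, 0, 0, 0, 0], [-7.54, 0, 0, 0, 0, 0], [-7.54, 0, 0, 0, 0, 0], [-7.54, 0, 0, 0, 0, 0]]]'
python3 drive.py '[[[0, 1.4, 0, 0, 0, 0], [0, 1.4, 0, 0, 0, 0], [0, 1.4, 0, 0, 0, 0], [0, 1.2, 0, 0, 0, 0], [0, 0, 0, 0, 0, 0]]]'; python3 to.py s -.032 -.082 .089 1.5708
```

```text
time: 10.4
position: [0.4832, -0.2032, 0.0907]
tool_rot: [3.138, 0.001, 1.617]
contact_force: [0.3, -1.1, -2.9]
finger_gap: 0.0197
grasp_force: 40.0
time: 10.9
position: [0.5081, -0.1983, 0.0892]
tool_rot: [-3.136, -0.002, 1.619]
contact_force: [-5.4, 0.3, -1.1]
finger_gap: 0.02
grasp_force: 40.0
d [-0.0017  0.005   0.0002] rot [-0.0055 -0.0023  0.0023] q [-0.47  0.01  1.99 -0.    1.15 -0.52] F [-5.4  0.3 -1.1]
```

Scaled: 0.002 m is 0.4, 0.001 m is 0.2.

```bash
python3 drive.py '[[[0, 0.4, 0, 0, 0, 0], [0, 0.2, 0, 0, 0, 0], [0, 0, 0, 0, 0, 0]]]'
python3 drive.py '[[[0, 0.2, 0, 0, 0, 0], [0, 0.2, 0, 0, 0, 0], [0, 0, 0, 0, 0, 0]]]'; python3 to.py s -.032 -.082 .089 1.5708
```

```text
time: 11.2
position: [0.5091, -0.1977, 0.0886]
tool_rot: [-3.132, -0.004, 1.62]
contact_force: [-8.4, 2.2, 1.4]
finger_gap: 0.0199
grasp_force: 40.0
time: 11.5
position: [0.5098, -0.197, 0.0879]
tool_rot: [-3.128, -0.005, 1.62]
contact_force: [-11.4, 3.0, 0.4]
finger_gap: 0.0199
grasp_force: 40.0
d [-0.0029  0.0032 -0.0011] rot [-0.0131 -0.0052  0.0028] q [-0.47  0.02  1.98 -0.    1.15 -0.51] F [-11.4   3.    0.4]
```

Scaled: -0.005 m is -1.

```bash
python3 drive.py '[[[0, -1, 0, 0, 0, 0]]]' >/dev/null
python3 - <<'E'
from vis import *
im=grab();st=np.array(json.load(open("st.json")))
t=cv2.resize(im["side"][200:310,200:300],(545,600),interpolation=cv2.INTER_CUBIC);cv2.imwrite("pics/g5.png",t[:,:,::-1])
E
```

```text
(no output)
```

View pics/g5.png

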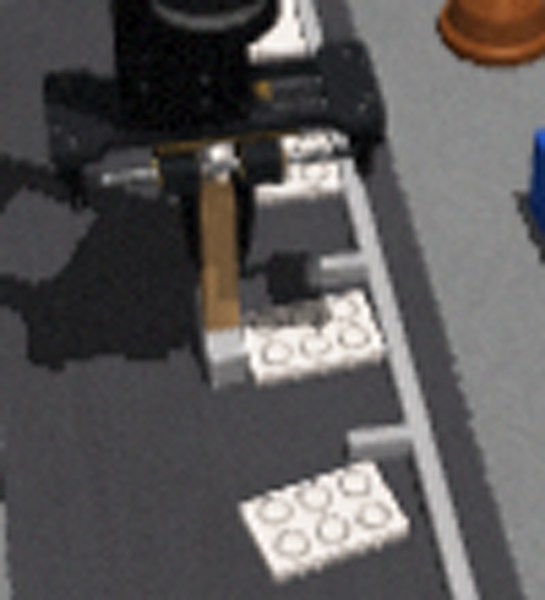

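Plate c is still yawed and its far right corner is against the rail: it has jammed across its diagonal. A push from the right has a longer lever, so I'll rotate the pusher and do the +y pushes first for c and d.

Scaled: -0.03 m is -6, -0.02 m is -4, 0.1428 rad is 0.5712.

```bash
python3 drive.py '[[[0, -6, 0, 0, 0, 0], [0, 0, -4, 0, 0, 0], [-4, 0, -4, 0, 0, 0.5712], [0, 0, 0, 0, 0, 0.5712], [0, 0, 0, 0, 0, 0.5712]]]' >/dev/null
python3 drive.py '[[[0, 0, 0, 0, 0, 0.5712], [0, 0, 0, 0, 0, 0.5712], [0, 0, 0, 0, 0, 0.5712], [0, 0, 0, 0, 0, 0.5712], [0, 0, 0, 0, 0, 0.5712]]]' >/dev/null
python3 drive.py '[[[0, 0, 0, 0, 0, 0.5712], [0, 0, 0, 0, 0, 0.5712], [0, 0, 0, 0, 0, 0.5712], [0, 0, 0, 0, 0, 0]]]'
python3 to.py s .0 -.14 .12 0
python3 - <<'E'
from vis import *
im=grab();st=np.array(json.load(open("st.json")))
for k,y in(("b",.067),("c",-.082),("d",-.2175)):
    n="side";r=min((fit_plate({n:im[n]},st,k,np.r_[toworld(st,.012,y),st[2]+d]) for d in(0,.2)),key=lambda r:r[1]);print(r[1]);report({k:r[0]},st)
E
```

```text
time: 13.1
position: [0.4813, -0.2214, 0.1308]
tool_rot: [3.141, -0.002, 0.047]
contact_force: [-0.4, -0.2, -2.3]
finger_gap: 0.0202
grasp_force: 40.0
d [0.0648 0.0379 0.011 ] rot [ 0.001  -0.0021  0.0007] q [-0.53 -0.08  2.    0.    1.22  0.99] F [-0.4 -0.2 -2.3]
8.324724111596954
b stn ctr mm [44.7 70.4] yaw 0.057 corner err mm [23.2 -7.4]
30.07952787492878
c stn ctr mm [ 18.1 -81.2] yaw 0.091 corner err mm [ -4.4 -17.7]
19.362851235770076
d stn ctr mm [   2.  -216.8] yaw 0.251 corner err mm [-25.4  -7.7]
```

```bash
python3 drive.py '[[[0, 7.6, 0, 0, 0, 0], [6.6, 0, 0, 0, 0, 0], [6.6, 0, 0, 0, 0, 0], [0, 0, 4, 0, 0, 0], [0, 0, 4, 0, 0, 0]]]'
python3 drive.py '[[[0, 0, 0, 0, 0, 0], [0, 0, 0, 0, 0, 0]]]'; python3 to.py s .0 -.14 .09 0
```

```text
time: 13.7
position: [0.5499, -0.2569, 0.0908]
tool_rot: [3.14, -0.003, 0.05]
contact_force: [-0.2, -0.5, -2.8]
finger_gap: 0.0197
grasp_force: 40.0
time: 13.9
position: [0.5479, -0.2563, 0.0902]
tool_rot: [-3.141, 0.0, 0.047]
contact_force: [0.3, 0.7, -1.9]
finger_gap: 0.0196
grasp_force: 40.0
d [-0.0001 -0.0001  0.0002] rot [-0.0003  0.0003  0.0011] q [-0.53  0.13  1.86  0.    1.15  1.  ] F [ 0.3  0.7 -1.9]
```

```bash
python3 drive.py '[[[0, -1.8, 0, 0, 0, 0], [0, -1.8, 0, 0, 0, 0], [0, -1.8, 0, 0, 0, 0], [0, -1.6, 0, 0, 0, 0], [0, -0.8, 0, 0, 0, 0]]]'
python3 drive.py '[[[0, -0.4, 0, 0, 0, 0], [0, -0.2, 0, 0, 0, 0], [0, 0, 0, 0, 0, 0]]]'
python3 drive.py '[[[0, -0.2, 0, 0, 0, 0], [0, -0.2, 0, 0, 0, 0], [0, 0, 0, 0, 0, 0]]]'; python3 to.py s .0 -.096 .09 0
```

```text
time: 14.4
position: [0.5462, -0.2165, 0.0905]
tool_rot: [3.141, -0.0, 0.047]
contact_force: [0.3, -0.1, -2.2]
finger_gap: 0.0199
grasp_force: 40.0
time: 14.7
position: [0.5459, -0.2144, 0.0901]
tool_rot: [-3.141, 0.0, 0.046]
contact_force: [0.2, 0.2, -2.7]
finger_gap: 0.0198
grasp_force: 40.0
time: 15.0
position: [0.5458, -0.2125, 0.0901]
tool_rot: [-3.141, 0.0, 0.046]
contact_force: [-0.5, -0.1, -2.6]
finger_gap: 0.0197
grasp_force: 40.0
d [-0.     -0.0002  0.0001] rot [-0.0001  0.0001 -0.0004] q [-0.46  0.09  1.9   0.    1.15  1.06] F [-0.5 -0.1 -2.6]
```

Scaled: -0.001 m is -0.2.

```bash
python3 drive.py '[[[0, -0.2, 0, 0, 0, 0], [0, -0.2, 0, 0, 0, 0], [0, 0, 0, 0, 0, 0]]]'
python3 drive.py '[[[0, -0.2, 0, 0, 0, 0], [0, -0.2, 0, 0, 0, 0], [0, 0, 0, 0, 0, 0]]]'; python3 to.py s .0 -.096 .09 0
```

```text
time: 15.3
position: [0.5458, -0.2121, 0.0905]
tool_rot: [3.138, -0.0, 0.046]
contact_force: [-1.1, -5.2, -3.1]
finger_gap: 0.02
grasp_force: 40.0
time: 15.6
position: [0.5457, -0.2116, 0.0909]
tool_rot: [3.135, -0.0, 0.047]
contact_force: [-0.9, -9.8, -4.0]
finger_gap: 0.0201
grasp_force: 40.0
d [0.     0.0006 0.0009] rot [ 0.0071 -0.0002  0.0002] q [-0.46  0.09  1.9  -0.01  1.14  1.07] F [-0.9 -9.8 -4. ]
```

Scaled: -0.04 m is -8, 0.045 m is 9.

```bash
python3 drive.py '[[[0, 2.4, 0, 0, 0, 0], [0, 0, -8, 0, 0, 0], [-1, 9, 0, 0, 0, 0], [-1, 9, 0, 0, 0, 0], [0, 8.4, 0, 0, 0, 0]]]'
python3 drive.py '[[[0, 7, 0, 0, 0, 0], [0, 0, 0, 0, 0, 0], [0, 0, 0, 0, 0, 0]]]'; python3 to.py s -.01 -.275 .09 0
```

```text
time: 16.1
position: [0.5422, -0.3541, 0.1305]
tool_rot: [-3.14, -0.001, 0.046]
contact_force: [0.9, -0.4, -2.8]
finger_gap: 0.0198
grasp_force: 40.0
time: 16.4
position: [0.5436, -0.3881, 0.1295]
tool_rot: [-3.139, 0.0, 0.044]
contact_force: [0.3, 0.6, -3.6]
finger_gap: 0.0198
grasp_force: 40.0
d [0.0003 0.0036 0.0395] rot [-0.0023  0.0003 -0.002 ] q [-0.7   0.23  1.68  0.    1.24  0.83] F [ 0.3  0.6 -3.6]
```

```bash
python3 drive.py '[[[0, 0.4, 4, 0, 0, 0], [0, 0, 3.9, 0, 0, 0], [0, -1.6, 0, 0, 0, 0], [0, -1.6, 0, 0, 0, 0], [0, -1.6, 0, 0, 0, 0]]]'
python3 drive.py '[[[0, -1.2, 0, 0, 0, 0], [0, -0.8, 0, 0, 0, 0], [0, -0.4, 0, 0, 0, 0], [0, 0, 0, 0, 0, 0]]]'; python3 to.py s -.01 -.236 .09 0
```

```text
time: 16.9
position: [0.5434, -0.3645, 0.0917]
tool_rot: [3.141, -0.001, 0.047]
contact_force: [0.2, -1.1, -2.4]
finger_gap: 0.0197
grasp_force: 40.0
time: 17.3
position: [0.5425, -0.3535, 0.091]
tool_rot: [3.142, -0.0, 0.046]
contact_force: [-0.2, 0.5, -2.8]
finger_gap: 0.0199
grasp_force: 40.0
d [-0.0001 -0.0009  0.001 ] rot [ 0.     -0.0003 -0.0001] q [-0.66  0.22  1.76  0.    1.16  0.86] F [-0.2  0.5 -2.8]
```

Scaled: -0.001 m is -0.2.

```bash
python3 drive.py '[[[0, -0.2, 0, 0, 0, 0], [0, -0.2, 0, 0, 0, 0], [0, 0, 0, 0, 0, 0]]]'
python3 drive.py '[[[0, -0.2, 0, 0, 0, 0], [0, -0.2, 0, 0, 0, 0], [0, 0, 0, 0, 0, 0]]]'; python3 to.py s -.01 -.2355 .09 0
python3 - <<'E'
from vis import *
im=grab();st=np.array(json.load(open("st.json")))
t=np.hstack([cv2.resize(im["side"][200:320,200:310],(400,436),interpolation=cv2.INTER_CUBIC),cv2.resize(im["top"][170:230,250:330],(400,300))[:, :].copy() if 0 else np.vstack([cv2.resize(im["top"][170:230,200:330],(400,185)),np.zeros((251,400,3),np.uint8)])]);cv2.imwrite("pics/g6.png",t[:,:,::-1])
E
```

```text
time: 17.6
position: [0.5422, -0.3526, 0.0907]
tool_rot: [3.14, 0.0, 0.046]
contact_force: [-0.7, -2.1, -2.5]
finger_gap: 0.02
grasp_force: 40.0
time: 17.9
position: [0.542, -0.3521, 0.0913]
tool_rot: [3.137, 0.0, 0.046]
contact_force: [-0.0, -6.2, -4.0]
finger_gap: 0.0203
grasp_force: 40.0
d [0.0003 0.     0.0013] rot [ 0.0048  0.     -0.0004] q [-0.66  0.22  1.76 -0.    1.16  0.87] F [-0.  -6.2 -4. ]
```

View pics/g6.png

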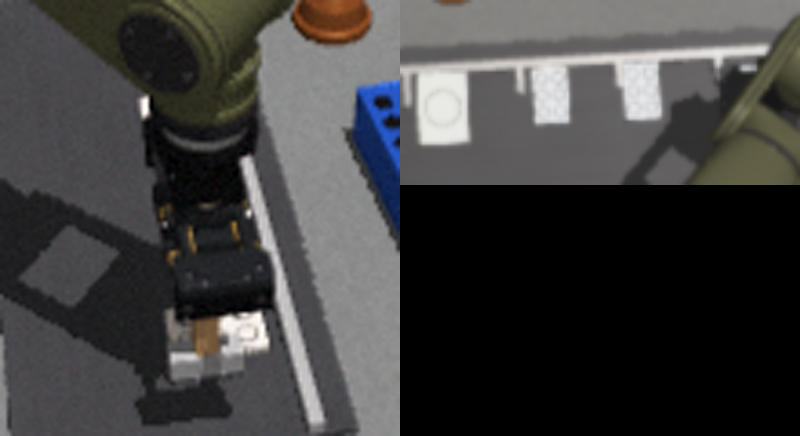

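Plate c is now square against its stop, and d lies flush along the pusher face. The next +y pushes are b, then the large plate.

```bash
python3 drive.py '[[[0, 2.4, 0, 0, 0, 0], [0, 0, -8, 0, 0, 0], [0.8, -8.8, 0, 0, 0, 0], [0.8, -8.8, 0, 0, 0, 0], [0.8, -8.8, 0, 0, 0, 0]]]' >/dev/null
python3 drive.py '[[[0.8, -8.8, 0, 0, 0, 0], [0.8, -8.8, 0, 0, 0, 0], [0, -8.8, 0, 0, 0, 0], [0, 0, 0, 0, 0, 0], [0, 0, 0, 0, 0, 0]]]'; python3 to.py s .01 .02 .09 0
```

```text
time: 19.0
position: [0.5505, -0.0962, 0.1306]
tool_rot: [-3.141, 0.0, 0.048]
contact_force: [-1.0, -0.3, -3.0]
finger_gap: 0.0201
grasp_force: 40.0
d [-0.0001 -0.0003  0.0406] rot [-0.0006  0.0004  0.0018] q [-0.27 -0.01  1.93  0.    1.22  1.25] F [-1.  -0.3 -3. ]
```

Scaled: 0.02 m is 4, -0.006 m is -1.2.

```bash
python3 drive.py '[[[0, 0, 4, 0, 0, 0], [0, 0, 4, 0, 0, 0], [0, -1.2, 0, 0, 0, 0], [0, -1.2, 0, 0, 0, 0], [0, -1.2, 0, 0, 0, 0]]]' >/dev/null
python3 drive.py '[[[0, -0.6, 0, 0, 0, 0], [0, -0.4, 0, 0, 0, 0], [0, -0.2, 0, 0, 0, 0], [0, 0, 0, 0, 0, 0]]]'; python3 to.py s .01 .0445 .09 0
python3 drive.py '[[[0, -0.2, 0, 0, 0, 0], [0, -0.2, 0, 0, 0, 0], [0, 0, 0, 0, 0, 0]]]'; python3 to.py s .01 .0445 .09 0
```

```text
time: 19.9
position: [0.5497, -0.073, 0.0911]
tool_rot: [3.142, -0.001, 0.046]
contact_force: [-0.3, -0.3, -2.8]
finger_gap: 0.0198
grasp_force: 40.0
d [-0.0003 -0.0016  0.0011] rot [ 0.     -0.0006 -0.0001] q [-0.23  0.02  1.97  0.    1.14  1.3 ] F [-0.3 -0.3 -2.8]
time: 20.2
position: [0.5495, -0.072, 0.0908]
tool_rot: [3.14, -0.0, 0.046]
contact_force: [-0.3, -3.9, -2.9]
finger_gap: 0.0198
grasp_force: 40.0
d [-0.0002 -0.0005  0.0008] rot [ 0.0018 -0.0001 -0.0001] q [-0.23  0.02  1.97 -0.    1.14  1.3 ] F [-0.3 -3.9 -2.9]
```

Scaled: -0.042 m is -8.4, -0.04 m is -8.

```bash
python3 drive.py '[[[0, -0.2, 0, 0, 0, 0], [0, 0, 0, 0, 0, 0], [0, 2.4, 0, 0, 0, 0], [0, 0, -8, 0, 0, 0], [-1, -8.4, 0, 0, 0, 0]]]'
python3 drive.py '[[[-1, -8.4, 0, 0, 0, 0], [0, -8.4, 0, 0, 0, 0], [0, 0, 0, 0, 0, 0], [0, 0, 0, 0, 0, 0]]]'; python3 to.py s .0 .16 .09 0
```

```text
time: 20.7
position: [0.5473, -0.0439, 0.1362]
tool_rot: [3.139, -0.01, 0.04]
contact_force: [1.8, 1.7, -0.1]
finger_gap: 0.0201
grasp_force: 40.0
time: 21.1
position: [0.5338, 0.0439, 0.1305]
tool_rot: [-3.141, 0.001, 0.048]
contact_force: [-0.6, -1.0, -2.4]
finger_gap: 0.02
grasp_force: 40.0
d [0.0001 0.0005 0.0405] rot [-0.0006  0.0005  0.0016] q [-0.02 -0.06  1.98  0.    1.22  1.5 ] F [-0.6 -1.  -2.4]
```

Scaled: 0.02 m is 4, -0.006 m is -1.2.

```bash
python3 drive.py '[[[0, 0, 4, 0, 0, 0], [0, 0, 4, 0, 0, 0], [0, -1.2, 0, 0, 0, 0], [0, -1.2, 0, 0, 0, 0], [0, -1.2, 0, 0, 0, 0]]]' >/dev/null
python3 drive.py '[[[0, -0.6, 0, 0, 0, 0], [0, -0.4, 0, 0, 0, 0], [0, -0.2, 0, 0, 0, 0], [0, 0, 0, 0, 0, 0]]]'; python3 to.py s .0 .1845 .09 0
python3 drive.py '[[[0, -0.2, 0, 0, 0, 0], [0, -0.2, 0, 0, 0, 0], [0, 0, 0, 0, 0, 0]]]'; python3 drive.py '[[[0, -0.2, 0, 0, 0, 0], [0, 0, 0, 0, 0, 0]]]';python3 to.py s .0 .1845 .09 0
```

```text
time: 22.0
position: [0.5334, 0.0672, 0.0911]
tool_rot: [3.141, -0.001, 0.046]
contact_force: [0.2, -0.8, -3.0]
finger_gap: 0.0199
grasp_force: 40.0
d [-0.0005 -0.0007  0.0011] rot [ 0.0003 -0.001  -0.    ] q [ 0.03 -0.01  2.01 -0.    1.14  1.55] F [ 0.2 -0.8 -3. ]
time: 22.3
position: [0.5333, 0.0676, 0.0911]
tool_rot: [3.138, -0.001, 0.046]
contact_force: [-0.1, -5.3, -0.1]
finger_gap: 0.0198
grasp_force: 40.0
time: 22.5
position: [0.5333, 0.0679, 0.0911]
tool_rot: [3.136, -0.0, 0.047]
contact_force: [0.7, -8.2, -1.3]
finger_gap: 0.02
grasp_force: 40.0
d [-0.0004 -0.0001  0.0011] rot [ 0.0054 -0.0004  0.0004] q [ 0.03 -0.01  2.01 -0.01  1.14  1.56] F [ 0.7 -8.2 -1.3]
```

Scaled: -0.045 m is -9, -0.04 m is -8, -0.1428 rad is -0.5712.

```bash
python3 drive.py '[[[0, 2.8, 0, 0, 0, 0], [0, 0, -8, 0, 0, 0], [-9, 0, 0, 0, 0, 0], [-9, 0, 0, 0, 0, 0], [0, -8, 0, 0, 0, -0.5712]]]' >/dev/null
python3 drive.py '[[[0, 0, 0, 0, 0, -0.5712], [0, 0, 0, 0, 0, -0.5712], [0, 0, 0, 0, 0, -0.5712], [0, 0, 0, 0, 0, -0.5712], [0, 0, 0, 0, 0, -0.5712]]]' >/dev/null
python3 drive.py '[[[0, 0, 0, 0, 0, -0.5712], [0, 0, 0, 0, 0, -0.5712], [0, 0, 0, 0, 0, -0.5712], [0, 0, 0, 0, 0, -0.5712], [0, 0, 0, 0, 0, -0.5712]]]' >/dev/null
python3 drive.py '[[[0, 0, 0, 0, 0, 0], [0, 0, 0, 0, 0, 0]]]'
python3 to.py s -.075 .225 .09 1.5708
```

```text
time: 24.2
position: [0.4416, 0.092, 0.1304]
tool_rot: [-3.141, -0.001, 1.613]
contact_force: [-0.8, -0.3, -2.8]
finger_gap: 0.0199
grasp_force: 40.0
d [0.0122 0.015  0.0404] rot [-0.0004 -0.0008 -0.0037] q [ 0.09 -0.27  2.16  0.    1.24  0.04] F [-0.8 -0.3 -2.8]
```

Scaled: 0.02 m is 4, 0.012 m is 2.4, -0.004 rad is -0.016.

```bash
python3 drive.py '[[[2.4, 2.2, 0, 0, 0, -0.016], [0, 0, 4, 0, 0, 0], [0, 0, 4, 0, 0, 0], [0, 1.8, 0, 0, 0, 0], [0, 1.8, 0, 0, 0, 0]]]' >/dev/null
python3 drive.py '[[[0, 0.8, 0, 0, 0, 0], [0, 0.4, 0, 0, 0, 0], [0, 0.2, 0, 0, 0, 0], [0, 0, 0, 0, 0, 0]]]';python3 to.py s -.0515 .225 .09 1.5708
python3 drive.py '[[[0, 0.2, 0, 0, 0, 0], [0, 0.2, 0, 0, 0, 0], [0, 0, 0, 0, 0, 0]]]';python3 to.py s -.0515 .225 .09 1.5708
```

```text
time: 25.1
position: [0.4775, 0.1058, 0.0911]
tool_rot: [3.141, -0.0, 1.621]
contact_force: [-1.1, 0.2, -3.0]
finger_gap: 0.0197
grasp_force: 40.0
d [0.0001 0.002  0.0011] rot [ 0.0006 -0.0001  0.0035] q [ 0.11 -0.13  2.12  0.    1.15  0.06] F [-1.1  0.2 -3. ]
time: 25.4
position: [0.4786, 0.1058, 0.0905]
tool_rot: [-3.14, 0.0, 1.621]
contact_force: [-1.7, -0.2, -1.9]
finger_gap: 0.0198
grasp_force: 40.0
d [0.0001 0.0009 0.0005] rot [-0.0014  0.0001  0.0036] q [ 0.11 -0.12  2.11 -0.    1.15  0.06] F [-1.7 -0.2 -1.9]
```

```bash
python3 drive.py '[[[0, 0.2, 0, 0, 0, 0.014], [0, 0.2, 0, 0, 0, 0], [0, 0, 0, 0, 0, 0]]]'; python3 to.py s -.0515 .225 .09 1.5708
python3 drive.py '[[[0, -8, 0, 0, 0, 0], [-9.7, 0, 0, 0, 0, 0], [-9.7, 0, 0, 0, 0, 0], [-9.7, 0, 0, 0, 0, 0], [0, 0, 0, 0, 0, 0]]]';  python3 to.py s -.031 .08 .09 1.5708
```

```text
time: 25.7
position: [0.4791, 0.1059, 0.0899]
tool_rot: [-3.136, 0.0, 1.617]
contact_force: [-5.8, 0.2, -0.8]
finger_gap: 0.0198
grasp_force: 40.0
d [ 0.0001  0.0004 -0.0001] rot [-0.0059  0.0001  0.0003] q [ 0.11 -0.12  2.11  0.    1.15  0.06] F [-5.8  0.2 -0.8]
time: 26.2
position: [0.4492, -0.0462, 0.0916]
tool_rot: [3.138, 0.003, 1.611]
contact_force: [-0.1, 0.6, -3.2]
finger_gap: 0.0199
grasp_force: 40.0
d [0.006  0.0578 0.0018] rot [ 0.0035  0.003  -0.0066] q [-0.22 -0.22  2.2  -0.    1.16 -0.26] F [-0.1  0.6 -3.2]
```

Scaled: 0.004 m is 0.8, 0.016 m is 3.2.

```bash
python3 drive.py '[[[0.8, 3.2, 0, 0, 0, 0], [0, 3.2, 0, 0, 0, 0], [0, 2, 0, 0, 0, 0], [0, 1.2, 0, 0, 0, 0], [0, 0.8, 0, 0, 0, 0]]]' >/dev/null
python3 drive.py '[[[0, 0.4, 0, 0, 0, 0], [0, 0.2, 0, 0, 0, 0], [0, 0, 0, 0, 0, 0]]]';python3 to.py s -.0317 .08 .09 1.5708
python3 drive.py '[[[0, 0.2, 0, 0, 0, 0], [0, 0.2, 0, 0, 0, 0], [0, 0, 0, 0, 0, 0]]]';python3 to.py s -.0317 .08 .09 1.5708
```

```text
time: 27.0
position: [0.5025, -0.0346, 0.0906]
tool_rot: [-3.141, 0.0, 1.617]
contact_force: [-0.8, 0.8, -2.4]
finger_gap: 0.0202
grasp_force: 40.0
d [-0.0035  0.0033  0.0006] rot [-0.0002  0.      0.0003] q [-0.18 -0.09  2.08 -0.    1.15 -0.22] F [-0.8  0.8 -2.4]
time: 27.3
position: [0.5047, -0.0347, 0.0907]
tool_rot: [3.141, 0.0, 1.617]
contact_force: [0.1, -0.7, -2.7]
finger_gap: 0.0202
grasp_force: 40.0
d [-0.0033  0.0011  0.0007] rot [0.0001 0.     0.0001] q [-0.17 -0.08  2.08 -0.    1.15 -0.22] F [ 0.1 -0.7 -2.7]
```

Next comes the seat press on b, then on to c.

Scaled: 0.001 m is 0.2.

```bash
python3 drive.py '[[[0, 0.2, 0, 0, 0, 0], [0, 0.2, 0, 0, 0, 0], [0, 0, 0, 0, 0, 0]]]'; python3 drive.py '[[[0, 0.2, 0, 0, 0, 0], [0, 0, 0, 0, 0, 0]]]'; python3 to.py s -.0317 .08 .09 1.5708
python3 drive.py '[[[0, -5, 0, 0, 0, 0], [-9.6, 0, 0, 0, 0, 0], [-9.6, 0, 0, 0, 0, 0], [-9.4, 0, 0, 0, 0, 0], [0, 0, 0, 0, 0, 0]]]' >/dev/null
python3 drive.py '[[[0, 1.8, 0, 0, 0, 0], [0, 1.2, 0, 0, 0, 0], [0, 0.6, 0, 0, 0, 0], [0, 0.4, 0, 0, 0, 0], [0, 0, 0, 0, 0, 0]]]'; python3 to.py s -.0317 -.06 .09 1.5708
```

```text
time: 27.6
position: [0.5054, -0.0346, 0.0902]
tool_rot: [-3.138, -0.0, 1.617]
contact_force: [-5.7, -0.4, -0.5]
finger_gap: 0.0201
grasp_force: 40.0
time: 27.8
position: [0.5056, -0.0345, 0.0899]
tool_rot: [-3.136, -0.0, 1.618]
contact_force: [-7.1, -0.8, 0.2]
finger_gap: 0.0197
grasp_force: 40.0
d [-0.0034  0.0002 -0.0001] rot [-0.0058 -0.0002  0.0004] q [-0.17 -0.08  2.07 -0.    1.15 -0.22] F [-7.1 -0.8  0.2]
time: 28.8
position: [0.5098, -0.1767, 0.0906]
tool_rot: [3.142, -0.0, 1.619]
contact_force: [-0.4, -0.4, -2.7]
finger_gap: 0.0203
grasp_force: 40.0
d [-0.0013  0.0026  0.0006] rot [ 0.     -0.      0.0018] q [-0.43 -0.01  2.01  0.    1.14 -0.48] F [-0.4 -0.4 -2.7]
```

Scaled: 0.001 m is 0.2.

```bash
python3 drive.py '[[[0, 0.2, 0, 0, 0, 0], [0, 0.2, 0, 0, 0, 0], [0, 0, 0, 0, 0, 0]]]';python3 drive.py '[[[0, 0.2, 0, 0, 0, 0], [0, 0, 0, 0, 0, 0]]]'; python3 to.py s -.0317 -.06 .09 1.5708
```

```text
time: 29.1
position: [0.5113, -0.1773, 0.0906]
tool_rot: [-3.141, -0.0, 1.617]
contact_force: [-0.4, -0.2, -3.3]
finger_gap: 0.0201
grasp_force: 40.0
time: 29.3
position: [0.5118, -0.1774, 0.0905]
tool_rot: [-3.14, -0.0, 1.617]
contact_force: [-2.3, -0.2, -1.4]
finger_gap: 0.0203
grasp_force: 40.0
d [-0.0004  0.0006  0.0005] rot [-0.0015 -0.0003  0.0001] q [-0.43 -0.    2.   -0.    1.14 -0.48] F [-2.3 -0.2 -1.4]
```

Scaled: 0.0015 m is 0.3.

```bash
python3 drive.py '[[[0, 0.3, 0, 0, 0, 0], [0, 0, 0, 0, 0, 0]]]'
python3 drive.py '[[[0, -7.6, 0, 0, 0, 0], [-9.4, 0, 0, 0, 0, 0], [-9.4, 0, 0, 0, 0, 0], [-9.2, 0, 0, 0, 0, 0], [0, 0, 0, 0, 0, 0]]]' >/dev/null
python3 drive.py '[[[0, 1.6, 0, 0, 0, 0], [0, 1.6, 0, 0, 0, 0], [0, 1.4, 0, 0, 0, 0], [0, 1.2, 0, 0, 0, 0], [0, 0, 0, 0, 0, 0]]]'; python3 to.py s -.0317 -.20 .09 1.5708
```

```text
time: 29.5
position: [0.5122, -0.1773, 0.0902]
tool_rot: [-3.137, -0.001, 1.618]
contact_force: [-5.7, -0.9, -0.5]
finger_gap: 0.0201
grasp_force: 40.0
time: 30.5
position: [0.5126, -0.3167, 0.0907]
tool_rot: [3.141, 0.0, 1.619]
contact_force: [-0.2, -0.5, -3.8]
finger_gap: 0.02
grasp_force: 40.0
d [-0.0012  0.0063  0.0007] rot [0.0006 0.0001 0.002 ] q [-0.64  0.13  1.86  0.    1.15 -0.69] F [-0.2 -0.5 -3.8]
```

Scaled: 0.003 m is 0.6, 0.002 m is 0.4.

```bash
python3 drive.py '[[[0, 0.6, 0, 0, 0, 0], [0, 0.4, 0, 0, 0, 0], [0, 0.2, 0, 0, 0, 0], [0, 0, 0, 0, 0, 0]]]';python3 drive.py '[[[0, 0.2, 0, 0, 0, 0], [0, 0.2, 0, 0, 0, 0], [0, 0, 0, 0, 0, 0]]]'; python3 to.py s -.0317 -.20 .09 1.5708
```

```text
time: 30.9
position: [0.5175, -0.3173, 0.0907]
tool_rot: [3.141, -0.0, 1.617]
contact_force: [0.3, -0.1, -2.7]
finger_gap: 0.0197
grasp_force: 40.0
time: 31.2
position: [0.5185, -0.3173, 0.0906]
tool_rot: [-3.139, -0.0, 1.617]
contact_force: [-3.8, 0.2, 0.1]
finger_gap: 0.0198
grasp_force: 40.0
d [-0.0004  0.0005  0.0006] rot [-0.0024 -0.0003  0.0003] q [-0.64  0.14  1.85 -0.    1.15 -0.68] F [-3.8  0.2  0.1]
```

Press d once more, back off and clear the view, then measure.

Scaled: -0.03 m is -6, 0.001 m is 0.2.

```bash
python3 drive.py '[[[0, 0.2, 0, 0, 0, 0], [0, 0, 0, 0, 0, 0], [0, -6, 0, 0, 0, 0], [0, -6, -6, 0, 0, 0], [0, -6, -6, 0, 0, 0]]]'
python3 drive.py '[[[0, -9, 0, 0, 0, 0], [0, 0, 0, 0, 0, 0], [0, 0, 0, 0, 0, 0]]]'
python3 - <<'E'
from vis import *
im=grab();st=np.array(json.load(open("st.json")))
t=np.hstack([cv2.resize(im["side"][180:320,200:310],(400,509),interpolation=cv2.INTER_CUBIC),np.vstack([cv2.resize(im["top"][170:250,190:340],(400,213),interpolation=cv2.INTER_CUBIC),np.zeros((296,400,3),np.uint8)])]);cv2.imwrite("pics/g7.png",t[:,:,::-1])
for k,y in(("L",.23),("b",.08),("c",-.06),("d",-.2)):
  for n in im:
    r=fit_plate({n:im[n]},st,k,np.r_[toworld(st,.01 if k=="L" else .02,y),st[2]]);print(n,round(r[1]));report({k:r[0]},st)
E
```

```text
time: 31.7
position: [0.4295, -0.3206, 0.15]
tool_rot: [-3.141, -0.002, 1.618]
contact_force: [1.2, -1.0, -3.3]
finger_gap: 0.0197
grasp_force: 40.0
time: 32.0
position: [0.3855, -0.3237, 0.1511]
tool_rot: [3.139, 0.001, 1.616]
contact_force: [0.9, -0.6, -3.3]
finger_gap: 0.0201
grasp_force: 40.0
top 4
L stn ctr mm [  9.9 229.5] yaw -0.006 corner err mm [ 0.2 -0.8]
side 30
L stn ctr mm [ 10.1 231.6] yaw 0.055 corner err mm [-1.9  4.3]
top 3
b stn ctr mm [20.2 79.3] yaw 0.006 corner err mm [ 0.  -0.5]
side 8
b stn ctr mm [19.9 81.3] yaw 0.053 corner err mm [-1.5  3.4]
top 4
c stn ctr mm [ 20.  -61.2] yaw 0.04 corner err mm [-1.   0.4]
side 10
c stn ctr mm [ 19.9 -59.5] yaw 0.062 corner err mm [-1.8  2.9]
top 6
d stn ctr mm [  19.8 -201.6] yaw 0.017 corner err mm [-0.6 -0.9]
side 14
d stn ctr mm [  19.8 -199.6] yaw 0.045 corner err mm [-1.4  2.2]
```

View pics/g7.png

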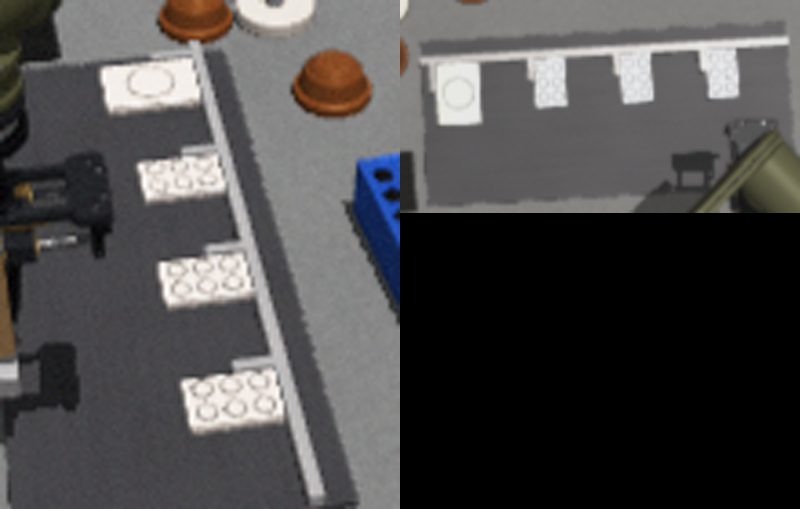

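All four plates sit square in their corners. The top-view fits put them within about 1 mm, and the contact positions agree. Next I'll return the pusher.

Scaled: 0.045 m is 9, 0.002 m is 0.4.

```bash
python3 drive.py '[[[9, 0.4, 0, 0, 0, 0], [9, 0.4, 0, 0, 0, 0], [9, 0.4, 0, 0, 0, 0], [9, 0.4, 0, 0, 0, 0], [9, 0.4, 0, 0, 0, 0]]]' >/dev/null
python3 drive.py '[[[9, 0.4, 0, 0, 0, 0], [9, 0.4, 0, 0, 0, 0], [9, 0.4, 0, 0, 0, 0], [9, 0.4, 0, 0, 0, 0], [9, 0.4, 0, 0, 0, 0]]]'
python3 drive.py '[[[9, 0.4, 0, 0, 0, 0.488], [0, 0, 0, 0, 0, 0.488], [0, 0, 0, 0, 0, 0.488], [0, 0, 0, 0, 0, 0.488], [0, 0, 0, 0, 0, 0.488]]]'
python3 drive.py '[[[0, 0, 0, 0, 0, 0], [0, 0, 0, 0, 0, 0]]]' >/dev/null; python3 to.py w .387 .225 .088 1.01
```

```text
time: 33.1
position: [0.3849, 0.1298, 0.151]
tool_rot: [3.14, -0.001, 1.619]
contact_force: [1.3, -0.6, -2.3]
finger_gap: 0.0195
grasp_force: 40.0
time: 33.6
position: [0.3849, 0.1716, 0.1506]
tool_rot: [-3.141, -0.0, 1.009]
contact_force: [0.3, -1.0, -3.0]
finger_gap: 0.0196
grasp_force: 40.0
d [ 0.0472 -0.0266  0.0626] rot [-0.0005  0.      0.0055] q [ 0.29 -0.37  2.21  0.    1.3   0.85] F [ 0.1 -0.1 -3. ]
```

```bash
python3 drive.py '[[[4.8, -2.66, 0, 0, 0, 0], [4.7, -2.66, 0, 0, 0, 0], [0, 0, 6, 0, 0, 0], [0, 0, 6, 0, 0, 0], [0, 0, 0, 0, 0, 0]]]'
python3 drive.py '[[[0, 0, 0.4, 0, 0, 0], [0, 0, 0.4, 0, 0, 0], [0, 0, 0, 0, 0, 0]]]'
python3 drive.py '[[[0, 0, 0.4, 0, 0, 0], [0, 0, 0.2, 0, 0, 0], [0, 0, 0, 0, 0, 0]]]'
```

```text
time: 34.3
position: [0.3837, 0.2235, 0.0861]
tool_rot: [-3.136, 0.008, 1.015]
contact_force: [-0.7, 0.1, -4.1]
finger_gap: 0.0198
grasp_force: 40.0
time: 34.6
position: [0.3883, 0.2249, 0.0882]
tool_rot: [3.14, -0.002, 1.012]
contact_force: [-0.1, -0.3, -3.2]
finger_gap: 0.0199
grasp_force: 40.0
time: 34.9
position: [0.3873, 0.2246, 0.0838]
tool_rot: [3.141, -0.0, 1.012]
contact_force: [-0.4, 0.4, -2.9]
finger_gap: 0.02
grasp_force: 40.0
```

Scaled: 0.001 m is 0.2.

```bash
python3 drive.py '[[[0, 0, 0.2, 0, 0, 0], [0, 0, 0, 0, 0, 0]]]';python3 drive.py '[[[0, 0, 0.2, 0, 0, 0], [0, 0, 0, 0, 0, 0]]]';python3 drive.py '[[[0, 0, 0.2, 0, 0, 0], [0, 0, 0, 0, 0, 0]]]'
```

```text
time: 35.1
position: [0.3871, 0.2246, 0.0825]
tool_rot: [-3.141, 0.0, 1.012]
contact_force: [0.6, -0.4, -3.1]
finger_gap: 0.0198
grasp_force: 40.0
time: 35.3
position: [0.3872, 0.2246, 0.0816]
tool_rot: [3.142, -0.0, 1.012]
contact_force: [-0.5, -0.3, -3.0]
finger_gap: 0.0196
grasp_force: 40.0
time: 35.5
position: [0.3874, 0.2247, 0.0814]
tool_rot: [-3.142, 0.0, 1.012]
contact_force: [-2.6, -0.0, 3.3]
finger_gap: 0.0196
grasp_force: 40.0
```

Scaled: 0.001 m is 0.2.

```bash
python3 drive.py '[[[0, 0, 0.2, 0, 0, 0], [0, 0, 0, 0, 0, 0]]]' ; python3 drive.py '[[[0, 0, 0, 0, 0, 0], [0, 0, 0, 0, 0, 0], [0, 0, 0, 0, 0, 0], [0, 0, 0, 0, 0, 0], [0, 0, 0, 0, 0, 0]]]' 0.07
python3 drive.py '[[[0, 0, -4, 0, 0, 0], [0, 0, -8, 0, 0, 0], [0, 0, -8, 0, 0, 0], [0, 0, 0, 0, 0, 0]]]'
python3 - <<'E'
from vis import *
st=np.array(json.load(open("st.json")))
ax=toworld(st,.17,.35)
for th in(-.57,-.3,0,.3,.64):
    d=st[2]+np.pi+th;print(th,(ax+.258*np.array([np.cos(d),np.sin(d)])).round(3),"lens",(ax+.2*np.array([np.cos(d),np.sin(d)])).round(3))
E
```

```text
time: 35.7
position: [0.3875, 0.2248, 0.0813]
tool_rot: [-3.141, 0.0, 1.012]
contact_force: [-3.9, -1.9, 9.2]
finger_gap: 0.02
grasp_force: 40.0
time: 36.2
position: [0.3871, 0.2246, 0.0795]
tool_rot: [-3.142, 0.0, 1.012]
contact_force: [-0.5, -0.0, 0.5]
finger_gap: 0.0546
grasp_force: 0.0
time: 36.6
position: [0.3907, 0.2262, 0.1864]
tool_rot: [3.135, -0.01, 1.012]
contact_force: [-0.8, 0.8, -0.3]
finger_gap: 0.0701
grasp_force: 0.0
-0.57 [0.472 0.37 ] lens [0.522 0.341]
-0.3 [0.445 0.306] lens [0.501 0.291]
0 [0.437 0.229] lens [0.495 0.232]
0.3 [0.452 0.154] lens [0.507 0.173]
0.64 [0.495 0.078] lens [0.54  0.114]
```

The pusher is standing free. Next I'll raise the gripper and go for the grip peg at an arm angle of about -0.59.

Scaled: -0.045 m is -9, 0.14 rad is 0.56.

```bash
python3 drive.py '[[[0, 0, -9, 0, 0, 0.56], [0, 0, -9, 0, 0, 0.56], [0, 0, -9, 0, 0, 0.56], [0, 0, -9, 0, 0, 0.56], [0, 0, 0, 0, 0, 0.56]]]' >/dev/null
python3 drive.py '[[[0, 0, 0, 0, 0, 0.56], [0, 0, 0, 0, 0, 0.5], [0, 0, 0, 0, 0, 0], [0, 0, 0, 0, 0, 0]]]'; python3 to.py s -.0444 .4935 .36 0
```

```text
time: 37.5
position: [0.3871, 0.2246, 0.3589]
tool_rot: [3.141, 0.001, 0.05]
contact_force: [-0.1, -1.0, 0.4]
finger_gap: 0.0698
grasp_force: 0.0
d [ 0.0944 -0.1454 -0.0012] rot [0.0003 0.001  0.0034] q [ 0.41 -0.38  1.87  0.    1.65  1.93] F [-0.1 -1.   0.4]
```

```bash
python3 drive.py '[[[4.72, -7.26, 0, 0, 0, 0], [4.72, -7.26, 0, 0, 0, 0], [4.72, -7.26, 0, 0, 0, 0], [4.72, -7.26, 0, 0, 0, 0], [0, 0, 0, 0, 0, 0]]]' 0.06
python3 drive.py '[[[0, 0, 0, 0, 0, 0], [0, 0, 0, 0, 0, 0]]]' >/dev/null; python3 to.py s -.0444 .4935 .31 0
python3 - <<'E'
from vis import *
st=np.array(json.load(open("st.json")));im=grab()
pk=[]
for n in im:
    c=proj(n,[(*toworld(st,-.0444,.4935),.285)])[0];u,v=c.astype(int);print(n,c)
    a=im[n][max(v-40,0):v+40,max(u-45,0):u+45];a=cv2.resize(a,(400,355),interpolation=cv2.INTER_CUBIC);pk.append(a)
cv2.imwrite("pics/m1.png",np.hstack(pk)[:,:,::-1])
E
```

```text
time: 38.0
position: [0.4758, 0.377, 0.3557]
tool_rot: [3.14, 0.005, 0.052]
contact_force: [0.4, -0.3, -0.8]
finger_gap: 0.0601
grasp_force: 0.0
d [-0.0001 -0.0011  0.0498] rot [0.0003 0.     0.0014] q [ 0.58 -0.03  1.57 -0.    1.6   2.1 ] F [-0.   0.7  0.2]
top [132.49669296 216.50055667]
side [216.60810687 109.54073595]
```

View pics/m1.png

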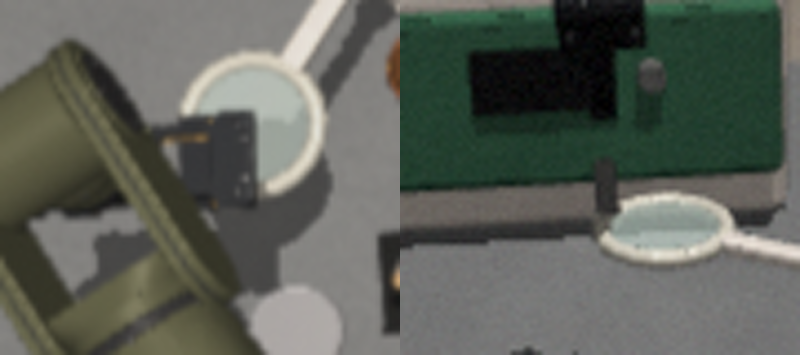

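In the side view the peg is at about (217.5,111.5), within 2 px of the prediction, and the gripper is above it. I'll descend around it and close loosely.

Scaled: 0.03 m is 6, 0.02 m is 4.

```bash
python3 drive.py '[[[0, 0, 6, 0, 0, 0], [0, 0, 6, 0, 0, 0], [0, 0, 4, 0, 0, 0], [0, 0, 0, 0, 0, 0]]]'
python3 drive.py '[[[0, 0, 2, 0, 0, 0], [0, 0, 0, 0, 0, 0]]]'
python3 drive.py '[[[0, 0, 0, 0, 0, 0], [0, 0, 0, 0, 0, 0], [0, 0, 0, 0, 0, 0], [0, 0, 0, 0, 0, 0], [0, 0, 0, 0, 0, 0]]]' 0.0 5
python3 drive.py '[[[0, 0, 0, 0, 0, 0], [0, 0, 0, 0, 0, 0], [0, 0, 0, 0, 0, 0]]]'; python3 to.py s -.0444 .4935 .268 0
```

```text
time: 38.7
position: [0.4729, 0.3723, 0.2765]
tool_rot: [3.139, 0.005, 0.047]
contact_force: [0.3, -1.0, -0.2]
finger_gap: 0.0602
grasp_force: 0.0
time: 38.9
position: [0.4747, 0.3738, 0.2702]
tool_rot: [-3.141, -0.001, 0.047]
contact_force: [-0.2, 0.2, -0.2]
finger_gap: 0.0599
grasp_force: 0.0
time: 39.4
position: [0.4748, 0.3742, 0.2699]
tool_rot: [-3.141, -0.0, 0.047]
contact_force: [-0.5, -0.8, -0.5]
finger_gap: 0.0257
grasp_force: 0.0
time: 39.7
position: [0.4741, 0.3748, 0.2698]
tool_rot: [-3.14, 0.001, 0.048]
contact_force: [-3.2, 4.1, 1.6]
finger_gap: 0.0197
grasp_force: 5.0
d [0.0001 0.0002 0.0018] rot [-0.0013  0.001   0.0012] q [ 0.58 -0.    1.69  0.    1.45  2.1 ] F [-3.2  4.1  1.6]
```

```bash
python3 drive.py '[[[-1.62, 2.74, 0, 0, 0, 0], [-1.6, 2.74, 0, 0, 0, 0], [-1.24, 2.92, 0, 0, 0, 0], [-1.24, 2.92, 0, 0, 0, 0], [0, 0, 0, 0, 0, 0]]]' - 10
python3 to.py s -.0729 .4369 .268 0
```

```text
time: 40.2
position: [0.4473, 0.315, 0.2698]
tool_rot: [3.141, 0.003, 0.047]
contact_force: [-5.6, 0.7, 2.3]
finger_gap: 0.0199
grasp_force: 10.0
d [ 0.0011 -0.0016  0.0018] rot [0.001  0.0027 0.0003] q [ 0.52 -0.13  1.81  0.    1.46  2.04] F [-5.6  0.7  2.3]
```

Scaled: 0.0318 m is 6.36, 0.0314 m is 6.28.

```bash
python3 drive.py '[[[-1.6, 6.12, 0, 0, 0, 0], [-0.8, 6.28, 0, 0, 0, 0], [-0.22, 6.36, 0, 0, 0, 0], [0, 0, 0, 0, 0, 0]]]'
python3 to.py s -.0879 .3431 .268 0
python3 drive.py '[[[0.56, 6.34, 0, 0, 0, 0], [1.34, 6.2, 0, 0, 0, 0], [2.08, 6.02, 0, 0, 0, 0], [0, 0, 0, 0, 0, 0]]]'
python3 to.py s -.0680 .2503 .268 0
```

```text
time: 40.6
position: [0.4394, 0.2187, 0.2698]
tool_rot: [3.138, 0.002, 0.044]
contact_force: [-6.5, -1.5, 1.6]
finger_gap: 0.0196
grasp_force: 10.0
d [-0.0016 -0.0037  0.0018] rot [ 0.0031  0.0017 -0.0025] q [ 0.35 -0.26  1.93 -0.    1.48  1.88] F [-6.5 -1.5  1.6]
time: 41.0
position: [0.4653, 0.1269, 0.2699]
tool_rot: [3.138, -0.0, 0.043]
contact_force: [-2.0, -1.8, 2.4]
finger_gap: 0.0197
grasp_force: 10.0
d [-0.0033 -0.0037  0.0018] rot [ 0.0032 -0.0005 -0.0036] q [ 0.16 -0.29  1.94 -0.    1.48  1.69] F [-2.  -1.8  2.4]
```

```bash
python3 drive.py '[[[2.52, 5.3, 0, 0, 0, 0], [1.6, 2.66, 0, 0, 0, 0], [1.7, 2.66, 0, 0, 0, 0], [0, 0, 0, 0, 0, 0], [0, 0, 0, 0, 0, 0]]]'
python3 to.py s -.0364 .1952 .268 0
```

```text
time: 41.5
position: [0.4966, 0.0782, 0.2699]
tool_rot: [3.141, -0.001, 0.046]
contact_force: [0.6, -1.2, 2.3]
finger_gap: 0.0198
grasp_force: 10.0
d [-0.0007  0.0012  0.0019] rot [ 0.001  -0.0009  0.0001] q [ 0.05 -0.24  1.9  -0.    1.47  1.57] F [ 0.6 -1.2  2.3]
```

Units first: shifts go in units of 5 mm and turns go in units of 0.25 rad. So -0.045 m is -9, -0.04 m is -8.

```bash
python3 drive.py '[[[0, 0, 0, 0, 0, 0], [0, 0, 0, 0, 0, 0], [0, 0, 0, 0, 0, 0], [0, 0, 0, 0, 0, 0], [0, 0, 0, 0, 0, 0]]]' 0.05
python3 drive.py '[[[0, 0, -6, 0, 0, 0], [0, 0, -8, 0, 0, 0], [0, 0, -8, 0, 0, 0], [-9, 0, 0, 0, 0, 0], [-9, 0, 0, 0, 0, 0]]]'
python3 drive.py '[[[-9, 0, 0, 0, 0, 0], [-6, 0, 0, 0, 0, 0], [0, 0, 0, 0, 0, 0], [0, 0, 0, 0, 0, 0], [0, 0, 0, 0, 0, 0]]]'
python3 - <<'E'
from vis import *
im=grab();st=np.array(json.load(open("st.json")))
a=cv2.resize(im["side"][80:320,150:310],(400,600),interpolation=cv2.INTER_CUBIC);b=cv2.resize(im["top"][160:280,140:340],(400,240),interpolation=cv2.INTER_CUBIC)
cv2.imwrite("pics/end.png",np.hstack([a,np.vstack([b,np.zeros((360,400,3),np.uint8)])])[:,:,::-1])
for k,y in(("b",.08),("c",-.06),("d",-.2)):
  for n in im:
    r=fit_plate({n:im[n]},st,k,np.r_[toworld(st,.02,y),st[2]]);print(n,round(r[1]));report({k:r[0]},st)
c=proj("top",[(*toworld(st,.01,.23),.25)]);print("lens ideal top px",c, "side",proj("side",[(*toworld(st,.01,.23),.25)]))
E
```

```text
time: 42.0
position: [0.4958, 0.0786, 0.2696]
tool_rot: [3.142, 0.0, 0.047]
contact_force: [-0.3, -0.7, -0.3]
finger_gap: 0.0488
grasp_force: 0.0
time: 42.5
position: [0.406, 0.0742, 0.381]
tool_rot: [-3.142, -0.001, 0.047]
contact_force: [-0.8, 0.2, 0.2]
finger_gap: 0.0496
grasp_force: 0.0
time: 43.0
position: [0.3318, 0.0707, 0.3794]
tool_rot: [3.142, 0.0, 0.047]
contact_force: [-0.1, 0.2, -0.1]
finger_gap: 0.0503
grasp_force: 0.0
top 4
b stn ctr mm [20.2 79.3] yaw 0.006 corner err mm [ 0.  -0.5]
side 14
b stn ctr mm [20.5 81.9] yaw 0.09 corner err mm [-1.9  5.4]
top 4
c stn ctr mm [ 20.2 -61.1] yaw 0.039 corner err mm [-0.8  0.4]
side 17
c stn ctr mm [ 20.8 -58.9] yaw 0.063 corner err mm [-0.9  3.6]
top 6
d stn ctr mm [  19.8 -201.4] yaw 0.018 corner err mm [-0.6 -0.7]
side 23
d stn ctr mm [  20.5 -199.3] yaw 0.05 corner err mm [-0.8  2.6]
lens ideal top px [[204.84013316 198.76529456]] side [[239.50255969 149.87592135]]
```

View pics/end.png

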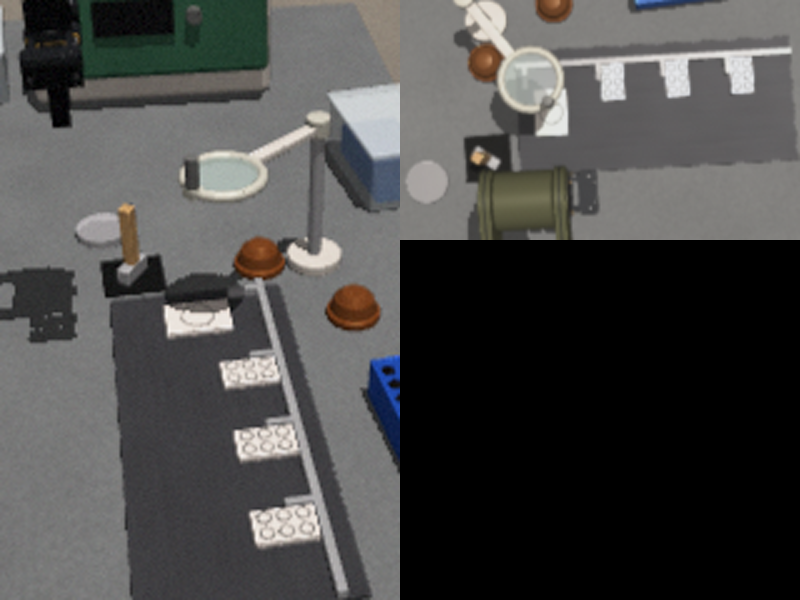

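The lens is centred: it appears at about (205.5,199.5) against an ideal of (204.8,198.8). The pusher is upright on its mat. However, the large plate has been knocked towards the robot, with its near edge now at row ~227 instead of ~216. I need to swing the lens away, push the plate home again and swing the lens back.

Scaled: 0.045 m is 9, 0.03 m is 6.

```bash
python3 drive.py '[[[9, 0, 0, 0, 0, 0], [9, 0, 0, 0, 0, 0], [9, 0, 0, 0, 0, 0], [6, 0, 0, 0, 0, 0], [0, 0, 0, 0, 0, 0]]]' >/dev/null
python3 drive.py '[[[0, 0, 8, 0, 0, 0], [0, 0, 8, 0, 0, 0], [0, 0, 6, 0, 0, 0], [0, 0, 0, 0, 0, 0]]]'
python3 drive.py '[[[0, 0, 0, 0, 0, 0], [0, 0, 0, 0, 0, 0], [0, 0, 0, 0, 0, 0], [0, 0, 0, 0, 0, 0], [0, 0, 0, 0, 0, 0]]]' 0.0 10
python3 drive.py '[[[0, 0, 0, 0, 0, 0]]]'; python3 to.py s -.0364 .1952 .268 0
```

```text
time: 44.0
position: [0.4929, 0.0783, 0.2637]
tool_rot: [3.142, 0.011, 0.047]
contact_force: [-0.1, 0.3, -0.0]
finger_gap: 0.0499
grasp_force: 0.0
time: 44.5
position: [0.4966, 0.0784, 0.2712]
tool_rot: [3.141, -0.002, 0.047]
contact_force: [0.5, -0.4, 3.2]
finger_gap: 0.0197
grasp_force: 10.0
time: 44.6
position: [0.4966, 0.0784, 0.2712]
tool_rot: [3.141, -0.002, 0.047]
contact_force: [-1.1, -0.7, 5.3]
finger_gap: 0.0198
grasp_force: 10.0
d [-0.0007  0.0015  0.0032] rot [ 0.0002 -0.0023  0.0008] q [ 0.05 -0.24  1.9  -0.    1.48  1.57] F [-1.1 -0.7  5.3]
```

```bash
python3 drive.py '[[[-3.3, -5.2, 0, 0, 0, 0], [-2.82, -5.7, 0, 0, 0, 0], [-2.08, -6.02, 0, 0, 0, 0], [0, 0, 0, 0, 0, 0]]]' >/dev/null
python3 to.py s -.0784 .2804 .27 0
python3 drive.py '[[[-1.34, -6.2, 0, 0, 0, 0], [-0.56, -6.34, 0, 0, 0, 0], [0.22, -6.36, 0, 0, 0, 0], [0, 0, 0, 0, 0, 0]]]' >/dev/null
python3 to.py s -.0868 .3749 .27 0
```

```text
d [0.0004 0.0032 0.0007] rot [-0.0013  0.0009  0.0044] q [ 0.24 -0.3   1.95  0.    1.49  1.76] F [-5.8 -0.7  6.2]
d [-0.0009  0.0033  0.0001] rot [-0.0019  0.0002  0.0042] q [ 0.42 -0.23  1.89  0.    1.47  1.94] F [-2.2  2.2  3.6]
```

Scaled: -0.0314 m is -6.28, -0.0306 m is -6.12.

```bash
python3 drive.py '[[[1, -6.28, 0, 0, 0, 0], [1.78, -6.12, 0, 0, 0, 0], [0, 0, 0, 0, 0, 0]]]' >/dev/null
python3 to.py s -.0729 .4369 .27 0
python3 drive.py '[[[2.48, -5.84, 0, 0, 0, 0], [3.22, -5.48, 0, 0, 0, 0], [0, 0, 0, 0, 0, 0], [0, 0, 0, 0, 0, 0]]]' >/dev/null
python3 to.py s -.0444 .4935 .27 0
python3 drive.py '[[[0, 0, 0, 0, 0, 0], [0, 0, 0, 0, 0, 0], [0, 0, 0, 0, 0, 0], [0, 0, 0, 0, 0, 0], [0, 0, 0, 0, 0, 0]]]' 0.06
python3 drive.py '[[[0, 0, -6, 0, 0, 0], [0, 0, -8, 0, 0, 0], [0, 0, -6, 0, 0, 0], [-4.72, 7.26, 0, 0, 0, 0], [-4.72, 7.26, 0, 0, 0, 0]]]'
python3 drive.py '[[[-4.72, 7.26, 0, 0, 0, 0], [-4.72, 7.26, 0, 0, 0, 0], [0, 0, 0, 0, 0, 0], [0, 0, 0, 0, 0, 0]]]' 0.08
python3 - <<'E'
from vis import *
im=grab();st=np.array(json.load(open("st.json")))
n="side";r=min((fit_plate({n:im[n]},st,"L",np.r_[toworld(st,-.03,.215),st[2]+d]) for d in(-.3,0,.3)),key=lambda r:r[1]);print(r[1],r[0]);report({"L":r[0]},st)
for x,y,a in blobs(im["top"],st):
    if y>.12:
        r=min((fit_plate({"top":im["top"]},st,"L",np.r_[toworld(st,x,y),st[2]+d]) for d in(-.3,0,.3)),key=lambda r:r[1]);print(x,y,a,r[1]);report({"L":r[0]},st)
a,b=fit_pusher(im,np.r_[.387,.2246,-.56]);print(a,b)
E
```

```text
d [-0.0017  0.0026 -0.0002] rot [-0.0016 -0.0002  0.0028] q [ 0.52 -0.12  1.81  0.    1.46  2.04] F [-1.5  2.1  3.7]
d [-0.0013  0.0005 -0.0005] rot [-0.0005  0.0002  0.0009] q [ 0.58 -0.    1.69  0.    1.45  2.1 ] F [0.1 2.4 1.7]
time: 46.6
position: [0.4749, 0.3751, 0.2696]
tool_rot: [3.141, 0.0, 0.047]
contact_force: [0.2, 0.0, 0.6]
finger_gap: 0.0544
grasp_force: 0.0
time: 47.1
position: [0.4313, 0.3005, 0.3708]
tool_rot: [-3.141, -0.001, 0.048]
contact_force: [0.0, -1.1, -0.9]
finger_gap: 0.0599
grasp_force: 0.0
time: 47.5
position: [0.3874, 0.2256, 0.3703]
tool_rot: [-3.141, -0.002, 0.046]
contact_force: [0.8, 0.9, 0.2]
finger_gap: 0.079
grasp_force: 0.0
23.56567590114107 [0.4915273  0.09741775 0.0436092 ]
L stn ctr mm [-39.9 215.9] yaw -0.003 corner err mm [-49.8 -14.2]
-0.039572165687258104 0.2146300702307582 6977 5.723519493736031
L stn ctr mm [-39.4 215.1] yaw -0.012 corner err mm [-49.  -15.5]
(array([ 0.42297928,  0.2848278 , -0.04414679]), np.float64(46.63748465974626)) (array([0.46547928, 0.3023278 ]), np.float64(21.917551020408162))
```

Plate L is now at station (-40, 215) and almost square. I'll regrasp the pusher.

Scaled: 0.03 m is 6, -0.138 rad is -0.552.

```bash
python3 drive.py '[[[0, 0, 6, 0, 0, -0.552], [0, 0, 6, 0, 0, -0.552], [0, 0, 6, 0, 0, -0.552], [0, 0, 6, 0, 0, -0.552], [0, 0, 0, 0, 0, -0.552]]]' >/dev/null
python3 drive.py '[[[0, 0, 0, 0, 0, -0.552], [0, 0, 0, 0, 0, -0.552], [0, 0, 6, 0, 0, 0], [0, 0, 6, 0, 0, 0], [0, 0, 0, 0, 0, 0]]]'; python3 to.py w .3871 .2246 .0675 1.012
```

```text
time: 48.6
position: [0.3851, 0.2256, 0.1846]
tool_rot: [-3.136, 0.008, 1.014]
contact_force: [0.3, -0.1, -0.2]
finger_gap: 0.0801
grasp_force: 0.0
d [0.0012 0.0029 0.1171] rot [-0.0056  0.0082  0.0023] q [ 0.41 -0.32  2.11 -0.    1.36  0.97] F [ 0.3 -0.1 -0.2]
```

Scaled: 0.04 m is 8, 0.03 m is 6.

```bash
python3 drive.py '[[[0, 0, 8, 0, 0, 0], [0, 0, 8, 0, 0, 0], [0, 0, 6, 0, 0, 0], [0, 0, 1.6, 0, 0, 0], [0, 0, 0, 0, 0, 0]]]'
python3 drive.py '[[[0, 0, 0, 0, 0, 0], [0, 0, 0, 0, 0, 0], [0, 0, 0, 0, 0, 0], [0, 0, 0, 0, 0, 0], [0, 0, 0, 0, 0, 0]]]' 0.0 40
python3 drive.py '[[[0, 0, 0, 0, 0, 0], [0, 0, 0, 0, 0, 0], [0, 0, 0, 0, 0, 0], [0, 0, 0, 0, 0, 0], [0, 0, 0, 0, 0, 0]]]'
```

```text
time: 49.1
position: [0.3875, 0.2263, 0.0715]
tool_rot: [-3.14, 0.002, 1.014]
contact_force: [0.8, -0.3, -0.0]
finger_gap: 0.0802
grasp_force: 0.0
time: 49.6
position: [0.3878, 0.2262, 0.0722]
tool_rot: [3.141, -0.001, 1.013]
contact_force: [0.3, 0.0, 0.3]
finger_gap: 0.0454
grasp_force: 0.0
time: 50.1
position: [0.3875, 0.226, 0.0716]
tool_rot: [-3.141, 0.0, 1.013]
contact_force: [0.3, -0.1, -0.0]
finger_gap: 0.0199
grasp_force: 40.0
```

```bash
python3 drive.py '[[[0, 0, -3.6, 0, 0, 0], [0, 0, -3.6, 0, 0, -0.48], [0, 0, -3.6, 0, 0, -0.48], [0, 0, 0, 0, 0, -0.48], [0, 0, 0, 0, 0, -0.48]]]' >/dev/null
python3 drive.py '[[[0, 0, 0, 0, 0, -0.48], [0, 0, 0, 0, 0, 0], [0, 0, 0, 0, 0, 0]]]'; python3 to.py s -.118 .2155 .125 1.5708
```

```text
time: 50.9
position: [0.3871, 0.2258, 0.125]
tool_rot: [-3.14, 0.0, 1.611]
contact_force: [0.6, -0.5, -3.7]
finger_gap: 0.0197
grasp_force: 40.0
d [-0.1333  0.0211  0.    ] rot [-0.0012  0.0005 -0.0065] q [ 0.41 -0.27  2.17 -0.    1.24  0.37] F [ 0.6 -0.5 -3.7]
```

Scaled: -0.0444 m is -8.88, 0.02 m is 4, -0.0065 rad is -0.026.

```bash
python3 drive.py '[[[-8.88, 1.4, 0, 0, 0, 0], [-8.88, 1.4, 0, 0, 0, 0], [-8.88, 1.4, 0, 0, 0, -0.026], [0, 0, 4, 0, 0, 0], [0, 0, 4, 0, 0, 0]]]' >/dev/null
python3 drive.py '[[[0, 0, 1, 0, 0, 0], [0, 0, 0, 0, 0, 0]]]'; python3 to.py s -.118 .2155 .079 1.5708
```

```text
time: 51.6
position: [0.4132, 0.0938, 0.0796]
tool_rot: [-3.139, 0.0, 1.619]
contact_force: [-0.2, -0.0, -2.8]
finger_gap: 0.02
grasp_force: 40.0
d [-0.0004  0.0003  0.0006] rot [-0.0027  0.0001  0.0015] q [ 0.1  -0.27  2.26 -0.    1.16  0.05] F [-0.2 -0.  -2.8]
```

```bash
python3 drive.py '[[[0, 2, 0, 0, 0, 0], [0, 2, 0, 0, 0, 0], [0, 2, 0, 0, 0, 0], [0, 2, 0, 0, 0, 0], [0, 2, 0, 0, 0, 0]]]' >/dev/null
python3 drive.py '[[[0, 1.4, 0, 0, 0, 0], [0, 0.8, 0, 0, 0, 0], [0, 0.4, 0, 0, 0, 0], [0, 0.2, 0, 0, 0, 0], [0, 0, 0, 0, 0, 0]]]';python3 to.py s -.0517 .2155 .079 1.5708
python3 drive.py '[[[0, 0.2, 0, 0, 0, 0], [0, 0.2, 0, 0, 0, 0], [0, 0, 0, 0, 0, 0]]]';python3 to.py s -.0517 .2155 .079 1.5708
```

```text
time: 52.6
position: [0.478, 0.0969, 0.0806]
tool_rot: [3.141, 0.0, 1.62]
contact_force: [0.3, -0.3, -2.2]
finger_gap: 0.0199
grasp_force: 40.0
d [-0.0005  0.0017  0.0016] rot [0.0001 0.     0.0025] q [ 0.09 -0.11  2.13 -0.    1.13  0.04] F [ 0.3 -0.3 -2.2]
time: 52.9
position: [0.4791, 0.097, 0.0804]
tool_rot: [-3.139, 0.0, 1.62]
contact_force: [-4.0, -0.1, -1.8]
finger_gap: 0.0197
grasp_force: 40.0
d [-0.0006  0.0006  0.0014] rot [-0.0025  0.      0.0025] q [ 0.09 -0.11  2.12  0.    1.13  0.04] F [-4.  -0.1 -1.8]
```

```bash
python3 drive.py '[[[0, 0.2, 0, 0, 0, 0.01], [0, 0, 0, 0, 0, 0], [0, -4, 0, 0, 0, 0], [-4, -4, -5, 0, 0, 0], [-7, 0, -5, 0, 0, 0.5712]]]'
python3 drive.py '[[[0, 0, 0, 0, 0, 0.5712], [0, 0, 0, 0, 0, 0.5712], [0, 0, 0, 0, 0, 0.5712], [0, 0, 0, 0, 0, 0.5712], [0, 0, 0, 0, 0, 0.5712]]]' >/dev/null
python3 drive.py '[[[0, 0, 0, 0, 0, 0.5712], [0, 0, 0, 0, 0, 0.5712], [0, 0, 0, 0, 0, 0.5712], [0, 0, 0, 0, 0, 0.5712], [0, 0, 0, 0, 0, 0.5712]]]' >/dev/null
python3 drive.py '[[[0, 0, 0, 0, 0, 0], [0, 0, 0, 0, 0, 0]]]';python3 to.py s .0 .16 .08 0
```

```text
time: 53.4
position: [0.4415, 0.041, 0.1297]
tool_rot: [-3.14, -0.0, 1.474]
contact_force: [1.6, -0.3, -3.1]
finger_gap: 0.0197
grasp_force: 40.0
time: 54.6
position: [0.4441, 0.0403, 0.1309]
tool_rot: [3.141, -0.001, 0.049]
contact_force: [0.3, 0.4, -2.5]
finger_gap: 0.0198
grasp_force: 40.0
d [0.0898 0.0013 0.0511] rot [ 0.0001 -0.0015  0.0029] q [-0.03 -0.28  2.18  0.    1.25  1.49] F [ 0.3  0.4 -2.5]
```

```bash
python3 drive.py '[[[9, 0, 0, 0, 0, 0.012], [9, 0, 0, 0, 0, 0], [0, 0, 5, 0, 0, 0], [0, 0, 5, 0, 0, 0], [0, 0, 0, 0, 0, 0]]]' >/dev/null
python3 drive.py '[[[0, -1.2, 0, 0, 0, 0], [0, -1.2, 0, 0, 0, 0], [0, -1, 0, 0, 0, 0], [0, -0.8, 0, 0, 0, 0], [0, 0, 0, 0, 0, 0]]]';python3 to.py s .0 .1845 .08 0
python3 drive.py '[[[0, -0.4, 0, 0, 0, 0], [0, -0.2, 0, 0, 0, 0], [0, 0, 0, 0, 0, 0]]]';python3 to.py s .0 .1845 .08 0
```

```text
time: 55.6
position: [0.533, 0.0661, 0.0815]
tool_rot: [-3.141, -0.001, 0.044]
contact_force: [1.1, -0.8, -2.8]
finger_gap: 0.0198
grasp_force: 40.0
d [-0.0001 -0.0018  0.0015] rot [-0.0004 -0.0014 -0.0021] q [ 0.02 -0.    2.02  0.    1.12  1.55] F [ 1.1 -0.8 -2.8]
time: 55.9
position: [0.5328, 0.0675, 0.081]
tool_rot: [3.14, -0.0, 0.044]
contact_force: [-1.5, -4.8, -0.8]
finger_gap: 0.0201
grasp_force: 40.0
d [ 0.     -0.0005  0.001 ] rot [ 0.002  -0.0004 -0.0027] q [ 0.03 -0.    2.02 -0.    1.12  1.56] F [-1.5 -4.8 -0.8]
```

Stop contact made at the same y as before. I'll press a little more, then make the last +x press.

```bash
python3 drive.py '[[[0, -0.3, 0, 0, 0, -0.01], [0, 0, 0, 0, 0, 0]]]'; python3 to.py s .0 .1845 .08 0
python3 drive.py '[[[0, 2.8, 0, 0, 0, 0], [0, 0, -9, 0, 0, 0], [-9, 0, 0, 0, 0, 0], [-9, 0, 0, 0, 0, 0], [0, -8, 0, 0, 0, -0.5712]]]' >/dev/null
python3 drive.py '[[[0, 0, 0, 0, 0, -0.5712], [0, 0, 0, 0, 0, -0.5712], [0, 0, 0, 0, 0, -0.5712], [0, 0, 0, 0, 0, -0.5712], [0, 0, 0, 0, 0, -0.5712]]]' >/dev/null
python3 drive.py '[[[0, 0, 0, 0, 0, -0.5712], [0, 0, 0, 0, 0, -0.5712], [0, 0, 0, 0, 0, -0.5712], [0, 0, 0, 0, 0, -0.5712], [0, 0, 0, 0, 0, -0.5712]]]' >/dev/null
python3 drive.py '[[[0, 0, 0, 0, 0, 0], [0, 0, 0, 0, 0, 0]]]'
python3 to.py s -.075 .225 .08 1.5708
```

```text
time: 56.1
position: [0.5328, 0.0678, 0.0811]
tool_rot: [3.137, -0.0, 0.046]
contact_force: [-0.5, -8.7, 0.1]
finger_gap: 0.0202
grasp_force: 40.0
d [ 0.     -0.0002  0.0011] rot [ 0.0046 -0.0003 -0.    ] q [ 0.03 -0.    2.02 -0.01  1.13  1.56] F [-0.5 -8.7  0.1]
time: 57.8
position: [0.4412, 0.0917, 0.1254]
tool_rot: [-3.141, -0.001, 1.613]
contact_force: [0.1, 1.1, -2.9]
finger_gap: 0.0198
grasp_force: 40.0
d [0.0125 0.0154 0.0454] rot [-0.0003 -0.001  -0.0039] q [ 0.08 -0.26  2.17  0.    1.23  0.04] F [ 0.1  1.1 -2.9]
```

```bash
python3 drive.py '[[[2.4, 2.2, 0, 0, 0, 0], [0, 0, 4.6, 0, 0, 0], [0, 0, 4.4, 0, 0, 0], [0, 1.8, 0, 0, 0, 0], [0, 1.8, 0, 0, 0, 0]]]' >/dev/null
python3 drive.py '[[[0, 1, 0, 0, 0, 0], [0, 0.6, 0, 0, 0, 0], [0, 0.2, 0, 0, 0, 0], [0, 0, 0, 0, 0, 0]]]';python3 to.py s -.0515 .225 .08 1.5708
python3 drive.py '[[[0, 0.2, 0, 0, 0, 0], [0, 0.2, 0, 0, 0, 0], [0, 0, 0, 0, 0, 0]]]';python3 to.py s -.0515 .225 .08 1.5708
```

```text
time: 58.7
position: [0.4786, 0.1054, 0.0808]
tool_rot: [-3.141, -0.0, 1.616]
contact_force: [-3.3, -0.7, -1.5]
finger_gap: 0.0199
grasp_force: 40.0
d [0.0006 0.0009 0.0008] rot [-0.0007 -0.     -0.0007] q [ 0.11 -0.11  2.12  0.    1.13  0.06] F [-3.3 -0.7 -1.5]
time: 59.0
position: [0.4789, 0.1054, 0.0801]
tool_rot: [-3.137, 0.0, 1.617]
contact_force: [-6.8, -0.4, -0.1]
finger_gap: 0.02
grasp_force: 40.0
d [0.0006 0.0006 0.0001] rot [-0.0047  0.0002 -0.0004] q [ 0.11 -0.1   2.12  0.    1.13  0.06] F [-6.8 -0.4 -0.1]
```

```bash
python3 drive.py '[[[0, -6, 0, 0, 0, 0], [0, -6, -6, 0, 0, 0], [0, -6, -6, 0, 0, 0], [6, 0, 0, 0, 0, 0.488], [0, 0, 0, 0, 0, 0.488]]]' >/dev/null
python3 drive.py '[[[0, 0, 0, 0, 0, 0.488], [0, 0, 0, 0, 0, 0.488], [0, 0, 0, 0, 0, 0.468], [0, 0, 0, 0, 0, 0], [0, 0, 0, 0, 0, 0]]]'
python3 to.py w .387 .2246 .08 1.012
```

```text
time: 60.0
position: [0.3899, 0.1314, 0.1409]
tool_rot: [3.14, -0.001, 1.014]
contact_force: [-0.8, -0.2, -3.3]
finger_gap: 0.0201
grasp_force: 40.0
d [ 0.0775 -0.0518  0.0609] rot [ 0.0012 -0.0011  0.0019] q [ 0.19 -0.39  2.24 -0.    1.29  0.75] F [-0.8 -0.2 -3.3]
```

Scaled: 0.0388 m is 7.76, 0.0387 m is 7.74.

```bash
python3 drive.py '[[[7.76, -5.18, 0, 0, 0, 0], [7.74, -5.18, 0, 0, 0, 0], [0, 0, 6, 0, 0, 0], [0, 0, 6, 0, 0, 0], [0, 0, 0, 0, 0, 0]]]' >/dev/null
python3 drive.py '[[[0, 0, 0.6, 0, 0, 0], [0, 0, 0.4, 0, 0, 0], [0, 0, 0, 0, 0, 0], [0, 0, 0, 0, 0, 0]]]'
python3 drive.py '[[[0, 0, 0.4, 0, 0, 0], [0, 0, 0.2, 0, 0, 0], [0, 0, 0, 0, 0, 0]]]'
```

```text
time: 60.9
position: [0.3877, 0.2247, 0.077]
tool_rot: [3.14, -0.002, 1.011]
contact_force: [-0.1, -0.0, -1.9]
finger_gap: 0.0202
grasp_force: 40.0
time: 61.2
position: [0.3866, 0.2244, 0.0726]
tool_rot: [-3.141, 0.0, 1.012]
contact_force: [-0.5, -0.3, -3.3]
finger_gap: 0.0198
grasp_force: 40.0
```

```bash
python3 drive.py '[[[0, 0, 0.2, 0, 0, 0], [0, 0, 0, 0, 0, 0]]]'; python3 drive.py '[[[0, 0, 0.2, 0, 0, 0], [0, 0, 0, 0, 0, 0]]]'; python3 drive.py '[[[0, 0, 0.2, 0, 0, 0], [0, 0, 0, 0, 0, 0]]]'
```

```text
time: 61.4
position: [0.3866, 0.2244, 0.0715]
tool_rot: [-3.141, 0.0, 1.012]
contact_force: [-0.1, -0.2, -2.6]
finger_gap: 0.02
grasp_force: 40.0
time: 61.6
position: [0.3868, 0.2246, 0.0713]
tool_rot: [-3.141, 0.0, 1.012]
contact_force: [-2.1, -1.0, 2.3]
finger_gap: 0.0193
grasp_force: 40.0
time: 61.8
position: [0.387, 0.2247, 0.0712]
tool_rot: [-3.141, 0.0, 1.012]
contact_force: [-3.5, -1.6, 8.6]
finger_gap: 0.0197
grasp_force: 40.0
```

Seated on the mat. Release, then rise to the peg approach height, turning on the way as before. I'll check the plates before swinging.

Scaled: -0.045 m is -9, -0.04 m is -8, 0.14 rad is 0.56.

```bash
python3 drive.py '[[[0, 0, 0, 0, 0, 0], [0, 0, 0, 0, 0, 0], [0, 0, 0, 0, 0, 0], [0, 0, 0, 0, 0, 0], [0, 0, 0, 0, 0, 0]]]' 0.07 >/dev/null
python3 drive.py '[[[0, 0, -4, 0, 0, 0], [0, 0, -8, 0, 0, 0], [0, 0, -9, 0, 0, 0], [0, 0, -9, 0, 0, 0.56], [0, 0, -9, 0, 0, 0.56]]]' >/dev/null
python3 drive.py '[[[0, 0, -9, 0, 0, 0.56], [0, 0, -9, 0, 0, 0.56], [0, 0, 0, 0, 0, 0.56], [0, 0, 0, 0, 0, 0.56], [0, 0, 0, 0, 0, 0.504]]]' 0.06 >/dev/null
python3 drive.py '[[[0, 0, 0, 0, 0, 0], [0, 0, 0, 0, 0, 0]]]'; python3 to.py s -.0444 .4935 .36 0
python3 - <<'E'
from vis import *
im=grab();st=np.array(json.load(open("st.json")))
for k,y in(("L",.23),("b",.08),("c",-.06),("d",-.2)):
  for n in im:
    r=fit_plate({n:im[n]},st,k,np.r_[toworld(st,.01 if k=="L" else .02,y),st[2]]);print(n,round(r[1]));report({k:r[0]},st)
E
```

```text
time: 63.5
position: [0.3867, 0.2245, 0.3545]
tool_rot: [3.142, 0.0, 0.048]
contact_force: [0.3, 0.1, 0.9]
finger_gap: 0.0599
grasp_force: 0.0
d [ 0.0946 -0.1456 -0.0056] rot [0.0001 0.0002 0.0019] q [ 0.41 -0.39  1.88  0.    1.65  1.93] F [0.3 0.1 0.9]
top 5
L stn ctr mm [ 10.1 229.2] yaw -0.037 corner err mm [ 1.4 -2.7]
side 26
L stn ctr mm [ 10.8 231.8] yaw 0.044 corner err mm [-0.8  4. ]
top 4
b stn ctr mm [20.2 79.3] yaw 0.006 corner err mm [ 0.  -0.5]
side 15
b stn ctr mm [21.  81.7] yaw 0.071 corner err mm [-0.9  4.4]
top 4
c stn ctr mm [ 20.2 -60.9] yaw 0.047 corner err mm [-1.   0.9]
side 19
c stn ctr mm [ 20.8 -58.8] yaw 0.064 corner err mm [-0.9  3.7]
top 6
d stn ctr mm [  19.6 -201.5] yaw 0.028 corner err mm [-1.2 -0.4]
side 25
d stn ctr mm [  20.5 -199.2] yaw 0.05 corner err mm [-0.7  2.8]
```

All plates are home again, so on to the peg and swing.

```bash
python3 drive.py '[[[4.66, -7.28, 0, 0, 0, 0], [4.66, -7.28, 0, 0, 0, 0], [4.66, -7.28, 0, 0, 0, 0], [4.66, -7.28, 0, 0, 0, 0], [0, 0, 0, 0, 0, 0]]]' >/dev/null
python3 drive.py '[[[0, 0, 6, 0, 0, 0], [0, 0, 6, 0, 0, 0], [0, 0, 5, 0, 0, 0], [0, 0, 0, 0, 0, 0], [0, 0, 0, 0, 0, 0]]]'
python3 drive.py '[[[0, 0, 0, 0, 0, 0], [0, 0, 0, 0, 0, 0], [0, 0, 0, 0, 0, 0], [0, 0, 0, 0, 0, 0], [0, 0, 0, 0, 0, 0]]]' 0.0 10 >/dev/null
python3 drive.py '[[[0, 0, 0, 0, 0, 0], [0, 0, 0, 0, 0, 0], [0, 0, 0, 0, 0, 0]]]'; python3 to.py s -.0444 .4935 .27 0
```

```text
time: 64.6
position: [0.473, 0.3737, 0.27]
tool_rot: [3.141, 0.0, 0.046]
contact_force: [-0.3, 0.9, 0.4]
finger_gap: 0.06
grasp_force: 0.0
time: 65.4
position: [0.4731, 0.3744, 0.2698]
tool_rot: [-3.141, 0.0, 0.046]
contact_force: [-0.5, 0.8, 1.0]
finger_gap: 0.0197
grasp_force: 10.0
d [ 0.0011 -0.0001 -0.0002] rot [-0.0004  0.0001 -0.0005] q [ 0.58 -0.01  1.69  0.    1.45  2.11] F [-0.5  0.8  1. ]
```

```bash
python3 drive.py '[[[-3.22, 5.48, 0, 0, 0, 0], [-2.48, 5.84, 0, 0, 0, 0], [0, 0, 0, 0, 0, 0]]]' >/dev/null
python3 to.py s -.0729 .4369 .27 0
python3 drive.py '[[[-1.78, 6.12, 0, 0, 0, 0], [-1, 6.28, 0, 0, 0, 0], [-0.22, 6.36, 0, 0, 0, 0], [0, 0, 0, 0, 0, 0]]]' > /dev/null
python3 to.py s -.0879 .3431 .27 0
```

```text
d [ 0.0032 -0.0019 -0.0003] rot [ 0.0004  0.0031 -0.0017] q [ 0.52 -0.14  1.82  0.    1.46  2.04] F [-5.1  0.8  1.8]
d [ 0.0023 -0.0028 -0.0002] rot [ 0.0018  0.0025 -0.0037] q [ 0.36 -0.27  1.93 -0.    1.48  1.89] F [-5.1 -0.6  2. ]
```

```bash
python3 drive.py '[[[0.7, 6.34, 0, 0, 0, 0], [1.44, 6.2, 0, 0, 0, 0], [2.08, 6.02, 0, 0, 0, 0], [0, 0, 0, 0, 0, 0]]]' >/dev/null
python3 drive.py '[[[2.82, 5.5, 0, 0, 0, 0], [1.6, 2.66, 0, 0, 0, 0], [1.7, 2.4, 0, 0, 0, 0], [0, 0, 0, 0, 0, 0], [0, 0, 0, 0, 0, 0]]]'
python3 to.py s -.0364 .1952 .27 0
```

```text
time: 67.0
position: [0.4952, 0.0786, 0.2698]
tool_rot: [3.14, -0.0, 0.045]
contact_force: [-0.9, -3.1, 1.9]
finger_gap: 0.0196
grasp_force: 10.0
d [ 0.0006  0.0017 -0.0002] rot [ 0.0012 -0.0005 -0.0014] q [ 0.05 -0.24  1.91 -0.    1.47  1.58] F [-0.9 -3.1  1.9]
```

Scaled: -0.045 m is -9, -0.04 m is -8.

```bash
python3 drive.py '[[[0, 0, 0, 0, 0, 0], [0, 0, 0, 0, 0, 0], [0, 0, 0, 0, 0, 0], [0, 0, 0, 0, 0, 0], [0, 0, 0, 0, 0, 0]]]' 0.05 >/dev/null
python3 drive.py '[[[0, 0, -6, 0, 0, 0], [0, 0, -8, 0, 0, 0], [0, 0, -8, 0, 0, 0], [-9, 0, 0, 0, 0, 0], [-9, 0, 0, 0, 0, 0]]]' >/dev/null
python3 drive.py '[[[-9, 0, 0, 0, 0, 0], [-6, 0, 0, 0, 0, 0], [0, 0, 0, 0, 0, 0], [0, 0, 0, 0, 0, 0], [0, 0, 0, 0, 0, 0]]]'
python3 - <<'E'
from vis import *
im=grab();st=np.array(json.load(open("st.json")))
a=cv2.resize(im["side"][80:320,150:310],(400,600),interpolation=cv2.INTER_CUBIC);b=cv2.resize(im["top"][160:280,140:340],(400,240),interpolation=cv2.INTER_CUBIC)
cv2.imwrite("pics/end2.png",np.hstack([a,np.vstack([b,np.zeros((360,400,3),np.uint8)])])[:,:,::-1])
for k,y in(("b",.08),("c",-.06),("d",-.2)):
    n="top";r=fit_plate({n:im[n]},st,k,np.r_[toworld(st,.02,y),st[2]]);report({k:r[0]},st)
E
```

```text
time: 68.5
position: [0.3306, 0.0714, 0.3794]
tool_rot: [-3.142, 0.0, 0.046]
contact_force: [-0.9, 0.8, -1.1]
finger_gap: 0.05
grasp_force: 0.0
b stn ctr mm [20.2 79.3] yaw 0.006 corner err mm [ 0.  -0.5]
c stn ctr mm [ 20.2 -61.1] yaw 0.041 corner err mm [-0.9  0.6]
d stn ctr mm [  19.6 -201.5] yaw 0.028 corner err mm [-1.2 -0.4]
```

View pics/end2.png

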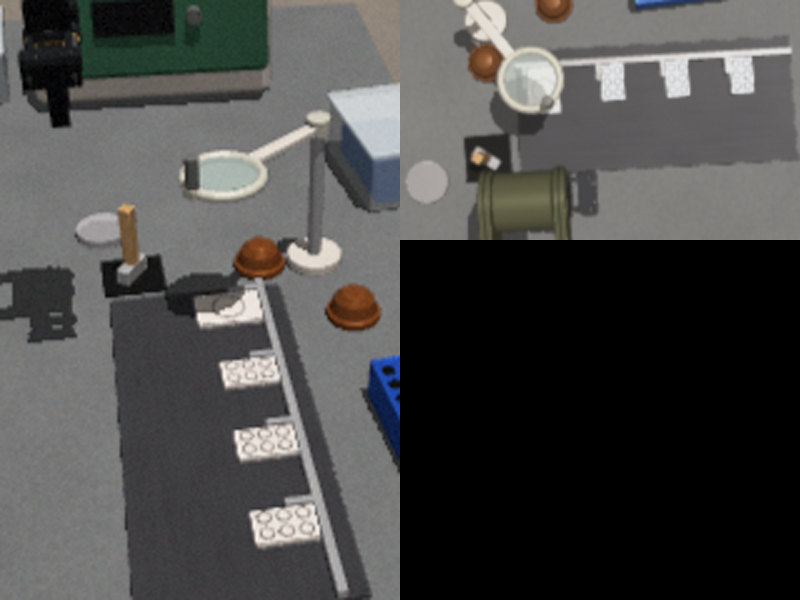

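The large plate is in its corner under the lens, which is centred at about (205,199). The other plates are home and the pusher stands on its mat. Handing in.

```bash
python3 -c "
from bench import env
print(env.hand_in())"
```

```text
the job is handed in; nothing more can be done
None
```

I handed the job in at about 68 s with all four plates home in their corners, the lens centred over the large plate and the pusher upright on its mat; the large plate was knocked out once mid-run and I pushed it home again, and the hand-in returned no verdict.

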